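# Fit leg bushes to a stool seat and pack the spares with the job tag

### The job

Take the hexagonal leg bushes out of the tapping machine's catch tray and work one into each of the four hexagonal pockets of the stool seat until it drops fully home, flush with the wood; put all the bushes left over into the tote. Also take the plywood job tag off its hook, lifting it over the peg's upturned tip rather than dragging it against the peg, and put it in the tote with the spares. Leave the staple gun, glue bottle and tape roll where they are.

Things in the scene. Friction and masses are not known exactly. Their poses are not given: they have to be found in the camera images.
- b0 (a point): centre (half-way up, on the axis) of a hexagonal leg bush: plated steel, like a big nut, 30 mm across flats, 34.6 mm across corners, 15 mm thick, 16 mm bore, about 60 g; same either way up, and all bushes are alike. z is its axis; one pair of flats faces its x axis (the others 60 and 120 degrees round). Bushes lie flat on the tray's floor at the start; may be absent
- b1 (a point): another leg bush, like b0; may be absent
- b2 (a point): another leg bush, like b0; may be absent
- b3 (a point): another leg bush, like b0; may be absent
- b4 (a point): another leg bush, like b0; may be absent
- b5 (a point): another leg bush, like b0; may be absent
- b6 (a point): another leg bush, like b0; may be absent
- b7 (a point): another leg bush, like b0; may be absent
- home0 (a point): centre of a hexagonal pocket in the seat's upper face, half-way down it, 7.5 mm below the upper face: where the centre of a bush is when it is fully home and flush. The pocket is 32.4 mm across flats (1.2 mm of play all round a bush), 15 mm deep, with a flat floor and no chamfer. z points up out of it; one pair of its flats faces x
- home1 (a point): another pocket, like home0
- home2 (a point): another pocket, like home0
- home3 (a point): another pocket, like home0
- seat: stool seat blank of bare 30 mm plywood lying underside up on the bench, fixed; a rounded trapezium 280 mm along x, 320 mm (at -x) tapering to 250 mm (at +x) along y. Origin at the centre of its lower face (bench level), z up; upper face at z = 30 mm. Pockets 0 and 1 at x = -85, y = +-100 mm, pockets 2 and 3 at x = 85, y = +-80 mm
- tray: catch tray of the bench tapping machine, sheet metal, fixed: 296 mm along x, 172 mm along y, walls 3 mm thick and 18 mm high, floor 3 mm thick. Origin under the tray's centre at bench level; its chute (up to 95 mm high) comes in over its +y wall from the machine, whose base starts 250 mm from the origin towards +y and whose head is 380 mm high (motor 525 mm)
- tote_floor (a point): centre of the inner floor of the open grey plastic tote (4 mm above the bench), fixed: outside 260 mm along x, 180 mm along y (a 9 mm lip all round), rim 80 mm above the bench, walls 4 mm
- tag: job tag of 9 mm plywood, 60 mm wide (its y), 120 mm tall (its z), 9 mm thick (its x), about 45 g, with a square hole of 26 x 26 mm on its centre line under a solid top strip 30 mm tall: the hole spans z = +4 to +30 mm and y = +-13 mm. Origin at the tag's centre. It hangs by the hole on the level part of the peg, z up and x along the peg, free to slide and swing a little
- peg_root (a point): the peg of the hook stand, on its axis where it leaves the post, 200 mm above the bench: a steel rod 6 mm thick running level 90 mm along the stand's -x (its free end), then bending up. The stand is fixed: the post (16 x 30 mm, 218 mm tall) fills x = 0 to 16 mm; its foot, 120 x 110 x 12 mm, reaches from x = -50 to +70 mm
- peg_tip (a point): top of the peg's upturned tip, 96 mm along -x from peg_root and 12 mm above the top of the level rod (15 mm above its axis)
- stapler: pneumatic staple gun lying on the bench, 215 mm long (x), 45 mm wide, 90 mm tall; leave it alone. Origin under its centre
- glue: glue bottle, 60 mm across, 150 mm tall, standing; leave it alone. Origin under its centre
- tape: roll of tape lying flat, 72 mm across, 24 mm tall; leave it alone. Origin under its centre

How it is judged:
At the end, for the whole second after the job is handed in: Each of the four pockets holds one bush fully home (its centre within 3 mm of the home point, that is flush within about 2.5 mm); every other bush lies inside the tote; the job tag is inside the tote (its centre below the rim); all are at rest (distance between any of b0, b1, b2, b3, b4, b5, b6, b7 and home0 below 0.003 m and distance between any of b0, b1, b2, b3, b4, b5, b6, b7 and home1 below 0.003 m and distance between any of b0, b1, b2, b3, b4, b5, b6, b7 and home2 below 0.003 m and distance between any of b0, b1, b2, b3, b4, b5, b6, b7 and home3 below 0.003 m and ((x of b0 in the frame of tote_floor between -0.126 and 0.126 m and y of b0 in the frame of tote_floor between -0.086 and 0.086 m and z of b0 in the frame of tote_floor below 0.075 m) or distance between b0 and home0 below 0.003 m or distance between b0 and home1 below 0.003 m or distance between b0 and home2 below 0.003 m or distance between b0 and home3 below 0.003 m) and ((x of b1 in the frame of tote_floor between -0.126 and 0.126 m and y of b1 in the frame of tote_floor between -0.086 and 0.086 m and z of b1 in the frame of tote_floor below 0.075 m) or distance between b1 and home0 below 0.003 m or distance between b1 and home1 below 0.003 m or distance between b1 and home2 below 0.003 m or distance between b1 and home3 below 0.003 m) and ((x of b2 in the frame of tote_floor between -0.126 and 0.126 m and y of b2 in the frame of tote_floor between -0.086 and 0.086 m and z of b2 in the frame of tote_floor below 0.075 m) or distance between b2 and home0 below 0.003 m or distance between b2 and home1 below 0.003 m or distance between b2 and home2 below 0.003 m or distance between b2 and home3 below 0.003 m) and ((x of b3 in the frame of tote_floor between -0.126 and 0.126 m and y of b3 in the frame of tote_floor between -0.086 and 0.086 m and z of b3 in the frame of tote_floor below 0.075 m) or distance between b3 and home0 below 0.003 m or distance between b3 and home1 below 0.003 m or distance between b3 and home2 below 0.003 m or distance between b3 and home3 below 0.003 m) and ((x of b4 in the frame of tote_floor between -0.126 and 0.126 m and y of b4 in the frame of tote_floor between -0.086 and 0.086 m and z of b4 in the frame of tote_floor below 0.075 m) or distance between b4 and home0 below 0.003 m or distance between b4 and home1 below 0.003 m or distance between b4 and home2 below 0.003 m or distance between b4 and home3 below 0.003 m) and ((x of b5 in the frame of tote_floor between -0.126 and 0.126 m and y of b5 in the frame of tote_floor between -0.086 and 0.086 m and z of b5 in the frame of tote_floor below 0.075 m) or distance between b5 and home0 below 0.003 m or distance between b5 and home1 below 0.003 m or distance between b5 and home2 below 0.003 m or distance between b5 and home3 below 0.003 m) and ((x of b6 in the frame of tote_floor between -0.126 and 0.126 m and y of b6 in the frame of tote_floor between -0.086 and 0.086 m and z of b6 in the frame of tote_floor below 0.075 m) or distance between b6 and home0 below 0.003 m or distance between b6 and home1 below 0.003 m or distance between b6 and home2 below 0.003 m or distance between b6 and home3 below 0.003 m) and ((x of b7 in the frame of tote_floor between -0.126 and 0.126 m and y of b7 in the frame of tote_floor between -0.086 and 0.086 m and z of b7 in the frame of tote_floor below 0.075 m) or distance between b7 and home0 below 0.003 m or distance between b7 and home1 below 0.003 m or distance between b7 and home2 below 0.003 m or distance between b7 and home3 below 0.003 m) and linear speed of each of bush0, bush1, bush2, bush3, bush4, bush5, bush6, bush7, tag below 0.02 m/s and x of tag in the frame of tote_floor between -0.126 and 0.126 m and y of tag in the frame of tote_floor between -0.086 and 0.086 m and z of tag in the frame of tote_floor below 0.075 m); the robot touches nothing.
It fails at once if the staple gun is shifted more than 30 mm (distance of stapler from where it was at the start of the episode above 0.03 m).
It fails at once if the glue bottle is shifted more than 30 mm (distance of glue from where it was at the start of the episode above 0.03 m).
It fails at once if the roll of tape is shifted more than 30 mm (distance of tape from where it was at the start of the episode above 0.03 m).
It fails at once if the job tag is dragged or forced against the peg or its stand (more than 25 N) (contact force between tag and stand above 25 N).
Of bush0, bush1, bush2, bush3, bush4, bush5, bush6, bush7 only 6 to 8 are there at a start; the rules pass over those that are not, and their reading is None.
At some moment in a run one of bush0, bush1, bush2, bush3, bush4, bush5, bush6, bush7 may be knocked a few centimetres aside while the robot is not near it.
Once in a run the grip may slacken for a moment while it holds something.
It also fails if it takes over 208 s, if anything falls off the work surface, if the arm or the gripper's body presses on something with over 40 N, if the wrist force passes 120 N, or if a joint passes its speed limit or range.

### The arm

A 6-joint arm with a two-finger parallel gripper is mounted at the origin on the work surface. World frame = base frame: x ahead of the robot, y to its left, z up, the work surface at z = 0. Lengths are in m, angles in rad, forces in N, time in s.
With the tool pointing down it reaches from about 0.3 to 0.85 m from the base axis. Payload 5.4 kg.
Tool frame: the origin (TCP) lies at the very end of the fingers, on their centre line; the grasp point (between the pads) lies 19 mm behind it; z points along the fingers, y is the direction in which the jaws open and shut (so a half turn about z gives the same grasp; the last joint's range is limited). The gripper opens to 85 mm and grips with 20 to 120 N. Pads are 22 mm wide; open, the fingers measure 114 mm over their backs; the gripper's body (76 mm by 85 mm) begins 54 mm behind the grasp point. The pads swing forward as they close: fully open they stand 13 mm farther back than shut.
Start: joints at [0.958, 0.158, 1.597, -0, 1.386, -0.21], TCP at [0.225, 0.529, 0.231] pointing down, gripper open.
Joint ranges: [-2.91, 2.91], [-0.94, 2.29], [0.18, 2.7], [-1.29, 4.43], [0.17, 2.64], [-3, 3]. Speed limits (rad/s): [2.57, 2.57, 3.14, 3.14, 3.14, 3.14].

### API

Orientations are given as a unit quaternion [w, x, y, z].
In Python, from plant import ctrl gives the robot as it stands.
- The arm moves only by the tool jog_arm, never from a script. Its argument "plan" is a list of rows, each a list of 5 numbers: the shift along the tool's x, y, z in mm, then the turn about the tool's z in degrees, then the opening, from 0 (shut) to 1 (fully open). In form: [[tx, ty, tz, roll, grip], ...]. A call has exactly 8 rows; each row is the pose to reach, as a shift and turn from the pose measured when the call began, along the tool's axes at that moment; what a row does not reach only later rows make up. A row lasts 1/8 s, in which the tool goes at most 62.5 mm and 10.7 degrees, less where a joint would pass 70% of its speed; a pose out of reach is approached as far as the arm can. A call with a gripper value outside its range is refused whole. The fingers move at their own pace and stop on an object; "newtons" is the grip in N (left out, the last holds). Time passes only in rows, so rows that repeat a pose let the fingers close, or fill a call up. It gives the time, the measured TCP pose, the force and the opening at its end, in the units of the state.
- ctrl.state(): the state, without advancing time (a new reading comes with each control period).
- ctrl.capture(name): name is "scene" or "side" or "wrist"; returns (picture, depth): 400x640x3 uint8, blue, green, red; 400x640 float32, m along the optical axis (not along the pixel's ray), 0 where there is no reading.
- ctrl.camera_model(name): a dict with "mtx" (3x3 intrinsics, pixels), "k1" (the pictures are not rectified: a ray, as slopes to the right and down, at radius r is drawn at 1 + k1 r^2 times it, then the intrinsics apply), "origin" and "rotation" of the camera in the world; the wrist camera has in their place "T_tool_cam" (4x4, takes a point from camera to tool coordinates, whose origin is the TCP and whose axes are the flange's). Camera axes: x right, y down, z forward; pixel columns grow to the right and rows downward; lengths in m; the calibration is good to about 2 mm. A picture is of the moment at which its call begins: read the wrist's pose just before it. camera_model takes no time and is no camera call.
- ctrl.finish_job(): hands the job in, once; it reports no verdict.
The state is a dict: "time_s": time; "joints": joint angles; "dq": joint speeds; "effort": joint torques, N m; "position": TCP position; "ee_rot": TCP orientation; "contact_force": force on the tool from outside, world axes, zero at the start; "wrist_torque": the same for the moment, N m; "grip_width": finger opening in m.
Only numpy, scipy, OpenCV 4.12 (cv2) and the standard library are available. Lean on these libraries where they do the work, as an engineer would, in place of code of your own. Each camera call takes 0.05 s, during which the arm holds its last target.

## Working session

There is one attempt and no reset: what is moved stays moved. The work goes in short steps, Python scripts to look and compute and a tool call to move; the robot and the scene stay as the last step left them, time stands still between calls to the robot, and variables do not carry over. Pictures are saved under pics/ and viewed, and the job is handed in when it is done.

Besides the shell and the picture viewer there is one more tool, called after ">>>" by a JSON object that holds its "api" and its "payload". jog_arm: Moves the arm, as the interface text tells. Its arguments: {"type":"object","properties":{"plan":{"type":"array"},"newtons":{"type":"number"}},"required":["plan"]}

```bash
ls; mkdir -p pics; cat > h.py <<'E'
import numpy as np, cv2
from plant import ctrl
from scipy.spatial.transform import Rotation as R
def rot(q): return R.from_quat([q[1],q[2],q[3],q[0]]).as_matrix()
def cam(name, st=None):
    m=ctrl.camera_model(name)
    K=np.array(m["mtx"]);k1=m["k1"]
    if name=="wrist":
        st=st or ctrl.state()
        T=np.eye(4);T[:3,:3]=rot(st["ee_rot"]);T[:3,3]=st["position"]
        T=T@np.array(m["T_tool_cam"])
        return K,k1,T[:3,:3],T[:3,3]
    return K,k1,np.array(m["rotation"]),np.array(m["origin"])
def rays(K,k1,uv):
    uv=np.atleast_2d(np.array(uv,float))
    xy=np.c_[(uv[:,0]-K[0,2])/K[0,0],(uv[:,1]-K[1,2])/K[1,1]]
    s=xy.copy()
    for _ in range(20):
        r2=(s**2).sum(1,keepdims=True); s=xy/(1+k1*r2)
    return np.c_[s,np.ones(len(s))]
def onz(c,uv,z):
    K,k1,Rm,o=c; d=rays(K,k1,uv)@Rm.T
    t=(z-o[2])/d[:,2]; return o+d*t[:,None]
def cloud(c,depth):
    K,k1,Rm,o=c; h,w=depth.shape
    u,v=np.meshgrid(np.arange(w),np.arange(h))
    p=rays(K,k1,np.c_[u.ravel(),v.ravel()])*depth.ravel()[:,None]
    return (p@Rm.T+o).reshape(h,w,3)
def proj(c,P):
    K,k1,Rm,o=c; p=(np.atleast_2d(P)-o)@Rm
    s=p[:,:2]/p[:,2:]; r2=(s**2).sum(1,keepdims=True); s=s*(1+k1*r2)
    return s*[K[0,0],K[1,1]]+[K[0,2],K[1,2]]
def shot(name,fn):
    st=ctrl.state(); c=cam(name,st); im,d=ctrl.capture(name)
    cv2.imwrite(f"pics/{fn}.png",im); np.savez(f"pics/{fn}.npz",im=im,d=d,K=c[0],k1=c[1],R=c[2],o=c[3])
    return im,d,c
def load(fn):
    z=np.load(f"pics/{fn}.npz"); return z['im'],z['d'],(z['K'],float(z['k1']),z['R'],z['o'])
E
python3 - <<'E'
from h import *
print(ctrl.state())
for n in("scene","side","wrist"):
    im,d,c=shot(n,n+"0"); print(n,c[3],c[2].round(3).tolist(),c[0].tolist(),c[1])
print(ctrl.camera_model("wrist")["T_tool_cam"])
E
```

```text
pics
{'time_s': 0.0, 'joints': array([ 9.57908083e-01,  1.59069558e-01,  1.59823808e+00,  1.65668143e-05,
        1.38620318e+00, -2.10096142e-01]), 'dq': array([-1.10628510e-04,  5.30088038e-06, -5.57141931e-04, -6.13035495e-04,
        4.15041334e-04,  1.01545700e-03]), 'effort': array([ 8.69031628e-04, -3.96014929e+01, -3.31422651e+01, -3.06684942e-04,
        8.67146562e-03, -1.69823460e-05]), 'position': array([0.22505147, 0.52847306, 0.23030246]), 'ee_rot': array([-3.91072874e-04,  2.00038765e-01,  9.79787514e-01, -8.75766590e-04]), 'contact_force': array([-0.06538096,  0.08416191,  0.03872881]), 'wrist_torque': array([ 0.0569968 , -0.01642858, -0.02662477]), 'grip_width': 0.08540969459008675}
scene [ 1.36159845 -0.36583382  1.23246703] [-0.27, 0.784, 0.532, -0.172] [[456.31521501652867, 0.0, 318.9614138684327], [0.0, 456.31521501652867, 196.35675329450837], [0.0, 0.0, 1.0]] -0.08119510893810587
side [0.21740653 0.62606125 0.97320713] [0.084, -0.213, 0.905, -0.358] [[402.43423326508497, 0.0, 328.8562926747934], [0.0, 402.43423326508497, 198.4227919590492], [0.0, 0.0, 1.0]] -0.07921875369124962
wrist [0.14870904 0.56091452 0.37294377] [[0.391, 0.873, 0.292], [0.92, -0.37, -0.126], [-0.002, 0.318, -0.948]] [[305.72955761490147, 0.0, 318.31859417895424], [0.0, 305.72955761490147, 198.27024156829472], [0.0, 0.0, 1.0]] -0.017975041484758255
[[ 8.05597905e-04 -9.47850612e-01 -3.18713928e-01  8.30112814e-02]
 [ 9.99999658e-01  7.03246680e-04  4.36205701e-04 -3.64706121e-04]
 [-1.89323329e-04 -3.18714170e-01  9.47850854e-01 -1.42530381e-01]
 [ 0.00000000e+00  0.00000000e+00  0.00000000e+00  1.00000000e+00]]
```

```bash
sed -i 's/return K,k1,np.array(m\["rotation"\]),/return K,k1,rot(m["rotation"]),/' h.py
python3 - <<'E'
from h import *
for n in("scene","side"):
    im,d,c=load(n+"0"); c=cam(n); np.savez(f"pics/{n}0.npz",im=im,d=d,K=c[0],k1=c[1],R=c[2],o=c[3]); print(n,c[2].round(3).tolist())
E
```

```text
scene [[0.376, 0.74, -0.557], [0.927, -0.289, 0.241], [0.018, -0.607, -0.794]]
side [[-0.895, -0.326, 0.305], [-0.446, 0.653, -0.611], [-0.0, -0.683, -0.73]]
```

View pics/scene0.png

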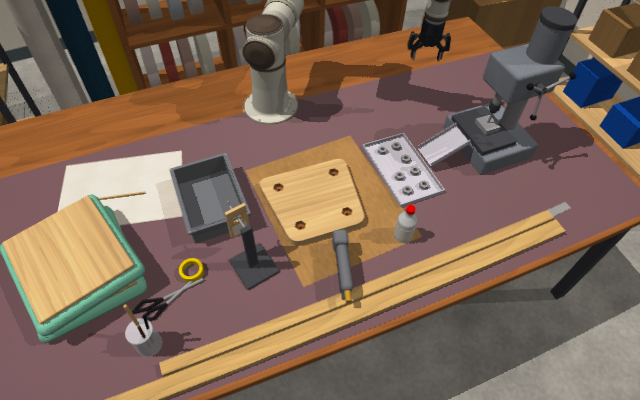

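View pics/side0.png

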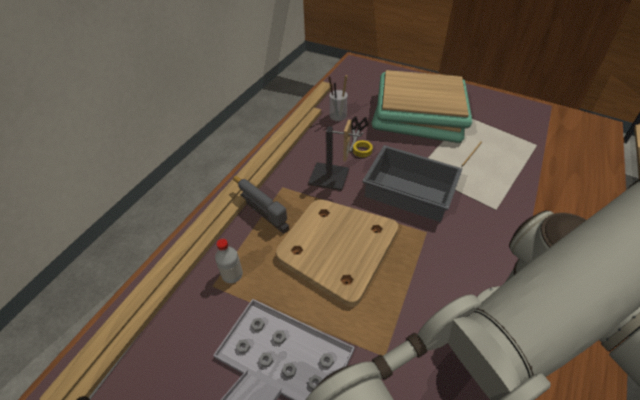

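View pics/wrist0.png

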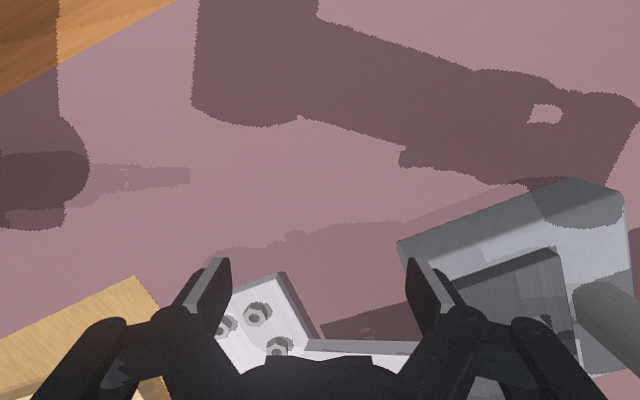

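```bash
python3 - <<'E'
from h import *
im,d,c=load("scene0"); P=cloud(c,d)
cv2.imwrite("pics/s_tray.png",cv2.resize(im[120:215,345:455],None,fx=6,fy=6,interpolation=2))
cv2.imwrite("pics/s_seat.png",cv2.resize(im[145:255,160:380],None,fx=3.6,fy=3.6,interpolation=2))
for n,(u,v) in dict(bench=(340,330),seat=(310,200),trayf=(395,165),toteF=(210,205),tag=(236,215),pegpost=(249,262),glue=(410,211),tape=(190,270),stap=(342,250)).items(): print(n,P[v,u].round(4),d[v,u])
E
```

```text
bench [ 0.9545 -0.114   0.001 ] 1.2660338
seat [ 0.5234 -0.035   0.0331] 1.4998484
trayf [0.4672 0.3156 0.0037] 1.6390353
toteF [ 0.4028 -0.3458  0.006 ] 1.5136459
tag [ 0.6208 -0.2909  0.2094] 1.2437915
pegpost [ 0.6819 -0.2899  0.0493] 1.3371902
glue [0.7471 0.1935 0.146 ] 1.3404747
tape [ 0.6147 -0.4621 -0.001 ] 1.3730596
stap [ 0.7626 -0.0288  0.0842] 1.3274364
```

View pics/s_tray.png

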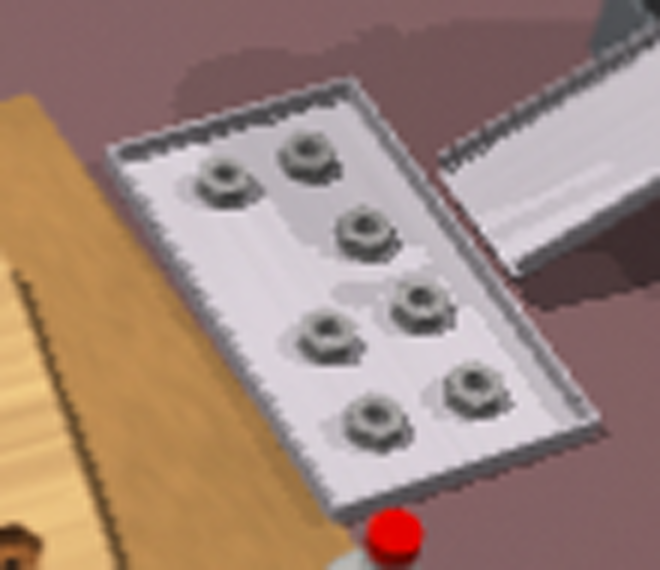

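View pics/s_seat.png

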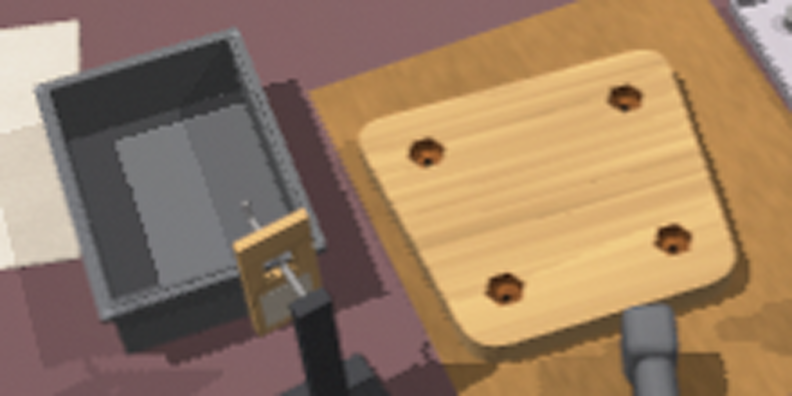

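```bash
python3 - <<'E'
from h import *
im,d,c=load("scene0"); P=cloud(c,d)
pk=onz(c,[(278.3,187.2),(333.6,172.2),(346.7,211.7),(300.3,225.3)],.03); print("pockets",pk.round(4).tolist())
b=np.array([(228,178),(308,155),(367,230),(423,302),(330,332),(475,387),(376,418)])/6+[345,120]
print("bush",onz(c,b,.018).round(4).tolist())
t=np.array([(112,152),(348,82),(600,420),(338,512)])/6+[345,120]
print("tray rim",onz(c,t,.018).round(4).tolist())
t=np.array([(42,90),(238,35),(107,312)])/3.6+[160,145]
print("tote rim",onz(c,t,.08).round(4).tolist())
t=np.array([(426,82)])
print([P[int(y/3.6+145),int(x/3.6+160)].round(4).tolist() for x,y in [(245,205),(290,285),(303,300),(320,310),(240,245),(305,218),(258,325)]])
E
```

```text
pockets [[0.4323, -0.1139, 0.03], [0.4388, 0.0857, 0.03], [0.6085, 0.0592, 0.03], [0.6032, -0.0993, 0.03]]
bush [[0.3954, 0.3016, 0.018], [0.3958, 0.3567, 0.018], [0.4638, 0.3607, 0.018], [0.5262, 0.3641, 0.018], [0.5267, 0.3015, 0.018], [0.5937, 0.3604, 0.018], [0.5928, 0.2956, 0.018]]
tray rim [[0.3503, 0.2447, 0.018], [0.3486, 0.4106, 0.018], [0.6411, 0.4157, 0.018], [0.6437, 0.2436, 0.018]]
tote rim [[0.2723, -0.432, 0.08], [0.2719, -0.2445, 0.08], [0.5357, -0.4281, 0.08]]
[[0.5677, -0.2988, 0.2109], [0.618, -0.2851, 0.1583], [0.6681, -0.2823, 0.2071], [0.6806, -0.275, 0.2062], [0.6214, -0.3158, 0.2323], [0.6137, -0.2633, 0.2329], [0.6262, -0.3175, 0.131]]
```

```bash
cat >> h.py <<'E'
def goal(x,y,z,yaw=None,st=None):
    st=st or ctrl.state(); Rm=rot(st["ee_rot"]); p=np.array(st["position"])
    s=Rm.T@(np.array([x,y,z])-p)*1000
    cy=np.degrees(np.arctan2(Rm[1,0],Rm[0,0]))
    roll=0 if yaw is None else -((yaw-cy+180)%360-180)
    print("t=%.2f"%st["time_s"],"pos",p.round(4),"yaw %.2f"%cy,"j6 %.2f"%st["joints"][5],"F",st["contact_force"].round(1),"w %.4f"%st["grip_width"])
    print("  move",s.round(1),"roll %.1f"%roll, " lin %.0f"%np.linalg.norm(s))
E
python3 -c "
from h import *
goal(.496,.265,.30,90)"
```

```text
t=0.15 pos [0.2252 0.5286 0.2305] yaw 156.92 j6 -0.21 F [-0.7  0.3  0.9] w 0.0855
  move [-352.5 -136.4  -69.4] roll 66.9  lin 384
```

>>> {"api": "jog_arm", "payload": {"plan": [[-352,-136,-70,67,1],[-352,-136,-70,67,1],[-352,-136,-70,67,1],[-352,-136,-70,67,1],[-352,-136,-70,67,1],[-352,-136,-70,67,1],[-352,-136,-70,67,1],[-352,-136,-70,67,1]]}}

```text
time_s: 1.15
position: [0.4956, 0.2654, 0.3001]
ee_rot: [-0.0, 0.708, 0.707, -0.001]
contact_force: [-0.8, -0.4, -0.0]
grip_width: 0.085
```

```bash
python3 -c "
from h import *
goal(.496,.265,.30,90)
print(ctrl.state()['dq'].round(3))
shot('wrist','w1')"
```

```text
t=1.15 pos [0.4956 0.2654 0.3001] yaw 89.92 j6 0.28 F [-0.8 -0.4 -0. ] w 0.0850
  move [-0.4  0.4  0.1] roll -0.1  lin 1
[ 0.036 -0.01   0.02   0.006  0.003 -0.011]
```

View pics/w1.png

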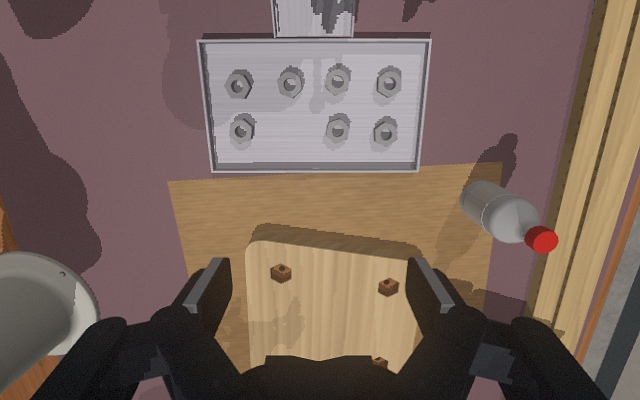

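```bash
cat >> h.py <<'E'
def ortho(im,c,x0,x1,y0,y1,z,res=0.00025):
    # rows: x down ; cols: y right
    xs=np.arange(x0,x1,res); ys=np.arange(y0,y1,res)
    X,Y=np.meshgrid(xs,ys,indexing='ij')
    uv=proj(c,np.c_[X.ravel(),Y.ravel(),np.full(X.size,z)]).astype(np.float32).reshape(X.shape+(2,))
    return cv2.remap(im,uv[...,0].copy(),uv[...,1].copy(),cv2.INTER_CUBIC)
E
python3 - <<'E'
from h import *
im,d,c=load("w1"); P=cloud(c,d)
o=ortho(im,c,.34,.65,.235,.42,.018,.0004)
cv2.imwrite("pics/o1.png",o); print(o.shape)
E
```

```text
(775, 463, 3)
```

View pics/o1.png

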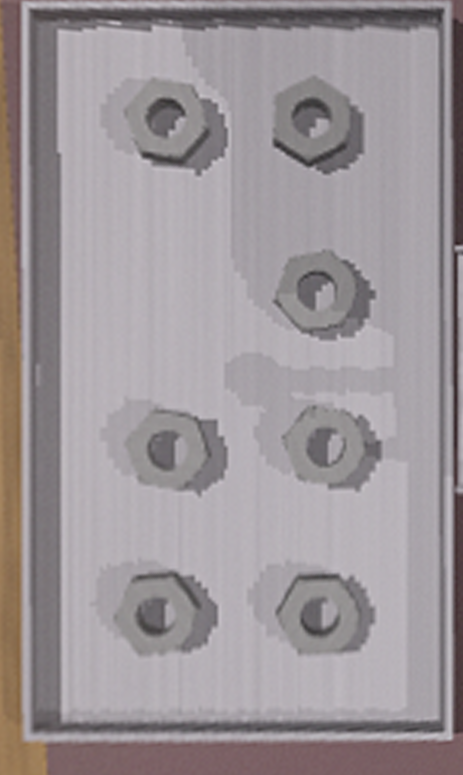

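```bash
cat >> h.py <<'E'
from scipy.optimize import minimize
def hexsd(X,Y,cx,cy,a,r=0.015):
    # signed: max over 3 flat normals
    m=None
    for k in range(3):
        t=np.radians(a+60*k); v=abs((X-cx)*np.cos(t)+(Y-cy)*np.sin(t))-r
        m=v if m is None else np.maximum(m,v)
    return m
def fithex(g,x0,y0,res,cx,cy,r=0.015,dark=True,soft=.0004):
    """g: float ortho image, rows x cols y; fit hexagon edge contrast between inside ring & outside ring"""
    h,w=g.shape; X,Y=np.meshgrid(x0+res*np.arange(h),y0+res*np.arange(w),indexing='ij')
    gx=cv2.GaussianBlur(g,(0,0),.0005/res)
    def cost(p):
        s=hexsd(X,Y,*p,r)
        wi=np.exp(-((s+.0012)/.0006)**2); wo=np.exp(-((s-.0012)/.0006)**2)
        return ((gx*wi).sum()/wi.sum()-(gx*wo).sum()/wo.sum())*(1 if dark else -1)
    best=None
    for a in range(0,60,6):
        for dx in(-.002,0,.002):
            for dy in (-.002,0,.002):
                v=cost((cx+dx,cy+dy,a))
                if best is None or v<best[0]: best=(v,(cx+dx,cy+dy,a))
    r_=minimize(lambda q:cost((q[0]*1e-3,q[1]*1e-3,q[2]*4)),[best[1][0]*1e3,best[1][1]*1e3,best[1][2]/4],method='Nelder-Mead',options=dict(initial_simplex=np.array([[best[1][0]*1e3,best[1][1]*1e3,best[1][2]/4]]+[[best[1][0]*1e3+1.5*(i==0),best[1][1]*1e3+1.5*(i==1),best[1][2]/4+1*(i==2)] for i in range(3)]),maxiter=150))
    return r_.x[0]*1e-3,r_.x[1]*1e-3,(r_.x[2]*4+30)%60-30,r_.fun
def bushes(fn,cents,z=.018,r=.015,dark=True,show=None,chan=None):
    im,d,c=load(fn); out=[];tiles=[]
    for cx,cy in cents:
        x0,y0,res=cx-.03,cy-.03,.0004
        o=ortho(im,c,x0,cx+.03,y0,cy+.03,z,res)
        g=o.astype(np.float32).mean(2) if chan is None else chan(o.astype(np.float32))
        f=fithex(g,x0,y0,res,cx,cy,r,dark); out.append(f)
        k=[(int((f[1]-y0+r/np.cos(np.pi/6)*np.sin(np.radians(f[2]+30+60*i)))/res),int((f[0]-x0+r/np.cos(np.pi/6)*np.cos(np.radians(f[2]+30+60*i)))/res)) for i in range(6)]
        cv2.polylines(o,[np.array(k)],True,(0,0,255),1); tiles.append(cv2.resize(o[:150,:150],None,fx=1.3,fy=1.3))
    if show:
        while len(tiles)%4: tiles.append(tiles[0]*0)
        cv2.imwrite(f"pics/{show}.png",np.vstack([np.hstack(tiles[i:i+4]) for i in range(0,len(tiles),4)]))
    return out
E
python3 - <<'E'
from h import *
im,d,c=load("w1")
o=cv2.imread("pics/o1.png")
for r,cc in [(100,150),(110,130),(130,190),(550,280),(150,110),(150,320)]: print(o[r,cc])
cents=np.array([(118,166),(120,312),(290,317),(450,168),(446,325),(612,158),(612,318)])*.0004+[.34,.235]
cents=[(a,b) for a,b in cents]
for f in bushes("w1",cents,show="f1"): print(np.round(f,4))
E
```

```text
[151 152 155]
[145 145 148]
[148 148 151]
[185 180 185]
[178 172 177]
[136 135 138]
[  0.3902   0.3026 -12.1639 -24.9696]
[  0.3899   0.3593  27.6821 -26.7743]
[  0.4577   0.3613   9.5445 -13.4609]
[  0.5195   0.3034 -11.7318 -18.5521]
[  0.5201   0.3715  -6.8645 -28.6498]
[  0.5839   0.2987   6.5073 -19.2525]
[  0.5843   0.362    0.3553 -22.6702]
```

View pics/f1.png

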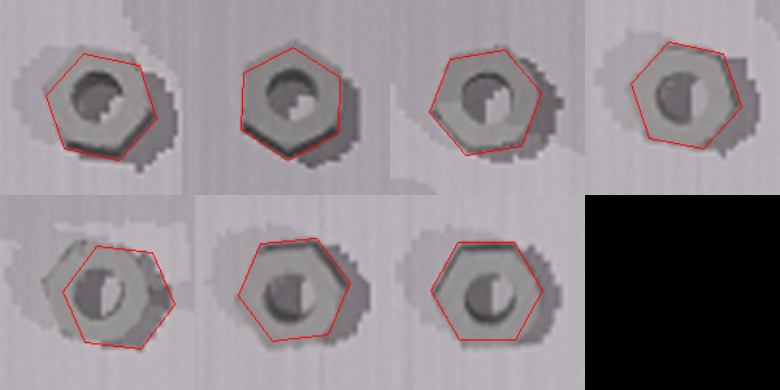

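```bash
python3 - <<'E'
from h import *
im,d,c=load("w1")
f=im.astype(np.float32); n=(f[...,1]-(f[...,0]+f[...,2])/2)
crop=n[60:150,210:420]; print(np.percentile(crop,[5,25,50,75,95]))
P=cloud(c,d); z=P[60:150,210:420,2]; print(np.percentile(z,[5,25,50,75,90,95]))
a=cv2.resize(np.clip((crop+15)*9,0,255).astype(np.uint8),None,fx=3.7,fy=3.7,interpolation=0)
b=cv2.resize(np.clip(z*1000*10,0,255).astype(np.uint8),None,fx=3.7,fy=3.7,interpolation=0)
cv2.imwrite("pics/n1.png",np.vstack([a[:290],b[:290]]))
E
```

```text
[-6.5 -6.  -5.  -4.5 -1.5]
[0.00155499 0.002431   0.00308454 0.00392405 0.01722933 0.01812817]
```

View pics/n1.png

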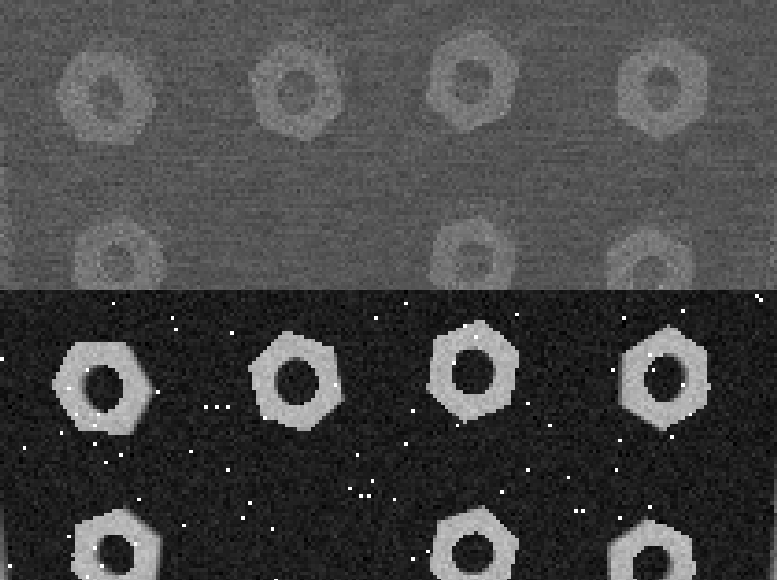

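```bash
cat >> h.py <<'E'
def zfit(fn,cents,ztop=.018,thr=.0145,r=.015,above=True,show=None,bore=True):
    im,d,c=load(fn); P=cloud(c,d); z=cv2.medianBlur(P[...,2].astype(np.float32),3)
    M=np.clip((z-thr)/.002+.5,0,1)
    M=M if above else 1-M
    out=[];tiles=[]
    for cx,cy in cents:
        for it in range(2):
            x0,y0,res=cx-.028,cy-.028,.0004
            g=ortho(M,c,x0,cx+.028,y0,cy+.028,ztop,res)
            if it==0:
                h,w=g.shape; X,Y=np.meshgrid(x0+res*np.arange(h),y0+res*np.arange(w),indexing='ij')
                k=(g>.5)&(np.hypot(X-cx,Y-cy)<.024); 
                if k.sum()>50: cx,cy=X[k].mean(),Y[k].mean()
        f=fithex(g,x0,y0,res,cx,cy,r,False); out.append(f)
        o=ortho(im,c,x0,cx+.028,y0,cy+.028,ztop,res)
        k=[(int((f[1]-y0+r/np.cos(np.pi/6)*np.sin(np.radians(f[2]+30+60*i)))/res),int((f[0]-x0+r/np.cos(np.pi/6)*np.cos(np.radians(f[2]+30+60*i)))/res)) for i in range(6)]
        cv2.polylines(o,[np.array(k)],True,(0,0,255),1); tiles.append(cv2.resize(o[:138,:138],None,fx=1.35,fy=1.35))
    if show:
        while len(tiles)%4: tiles.append(tiles[0]*0)
        cv2.imwrite(f"pics/{show}.png",np.vstack([np.hstack(tiles[i:i+4]) for i in range(0,len(tiles),4)]))
    return out
E
python3 - <<'E'
from h import *
cents=np.array([(118,166),(120,312),(290,317),(450,168),(446,325),(612,158),(612,318)])*.0004+[.34,.235]
for f in zfit("w1",cents,show="f2"): print(np.round(f,4))
for f in zfit("w1",[(.4388,.0857),(.6085,.0592)],.03,.027,.0162,False): print(np.round(f,4))
E
```

```text
[ 0.3874  0.3013 -9.9606 -0.9056]
[ 0.3872  0.3597 27.6273 -0.9098]
[ 0.4562  0.3614 11.573  -0.9478]
[  0.5199   0.3016 -12.4141  -0.9259]
[ 0.5186  0.365  -8.8307 -0.937 ]
[ 0.5862  0.2972  5.8709 -0.9193]
[ 0.5866  0.3626  0.8073 -0.9083]
[ 0.4351  0.0857 -2.5005 -0.691 ]
[ 0.6044  0.0603 -2.3964 -0.6456]
```

View pics/f2.png

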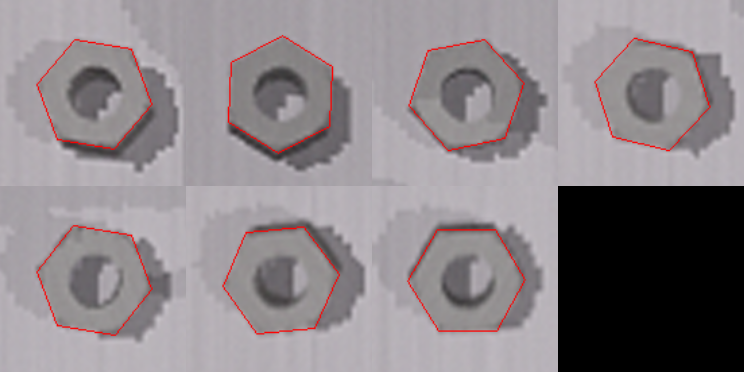

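```bash
python3 -c "
from h import *
goal(.4562,.3614,.09,101.6)"
```

```text
t=1.20 pos [0.4949 0.2662 0.3001] yaw 90.02 j6 0.28 F [-0.5 -1.  -0.1] w 0.0851
  move [ 95.5 -38.2 210. ] roll -11.6  lin 234
```

>>> {"api": "jog_arm", "payload": {"plan": [[95.5,-38,210,-11.6,0.5],[95.5,-38,210,-11.6,0.5],[95.5,-38,210,-11.6,0.5],[95.5,-38,210,-11.6,0.5],[95.5,-38,210,-11.6,0.5],[95.5,-38,210,-11.6,0.5],[95.5,-38,210,-11.6,0.5],[95.5,-38,210,-11.6,0.5]]}}

```text
time_s: 2.2
position: [0.4578, 0.3615, 0.0919]
ee_rot: [0.0, 0.632, 0.775, 0.0]
contact_force: [-0.5, -0.2, 0.0]
grip_width: 0.0428
```

```bash
python3 -c "
from h import *
shot('wrist','w2')
goal(.4562,.3614,.007,101.6)
for f in zfit('w2',[(.4562,.3614),(.52,.365),(.4562,.3614)],show='f3'): print(np.round(f,4))
"
```

```text
t=2.25 pos [0.4574 0.3614 0.0915] yaw 101.59 j6 0.26 F [-0.2 -0.9 -0.2] w 0.0426
  move [ 0.2 -1.2 84.5] roll -0.0  lin 84
[ 0.4561  0.362  10.5467 -0.9204]
[ 0.5181  0.3653 -8.5218 -0.8722]
[ 0.4561  0.362  10.5467 -0.9204]
```

View pics/w2.png

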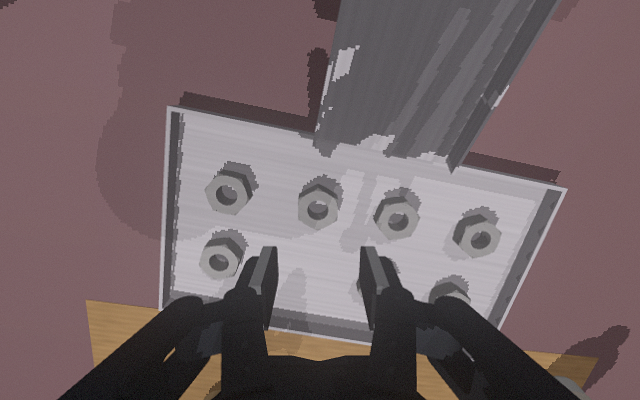

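View pics/f3.png

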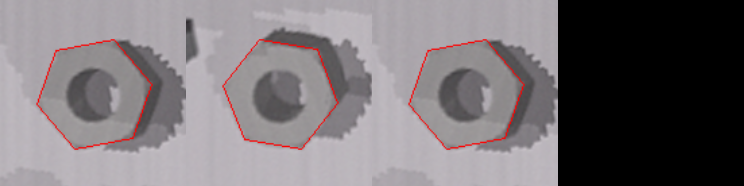

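>>> {"api": "jog_arm", "payload": {"plan": [[0.6,-1.2,50,0.5,0.5],[0.6,-1.2,84.5,0.5,0.5],[0.6,-1.2,84.5,0.5,0.5],[0.6,-1.2,84.5,0.5,0.5],[0.6,-1.2,84.5,0.5,0.1],[0.6,-1.2,84.5,0.5,0.1],[0.6,-1.2,84.5,0.5,0.1],[0.6,-1.2,84.5,0.5,0.1]], "newtons": 50}}

```text
time_s: 3.25
position: [0.4581, 0.3627, 0.0096]
ee_rot: [0.001, 0.635, 0.772, 0.002]
contact_force: [-0.2, -1.2, 7.8]
grip_width: 0.0282
```

>>> {"api": "jog_arm", "payload": {"plan": [[0,0,-40,0,0.1],[0,0,-80,0,0.1],[0,0,-120,0,0.1],[0,0,-140,0,0.1],[0,0,-140,0,0.1],[0,0,-140,0,0.1],[0,0,-140,0,0.1],[0,0,-140,0,0.1]]}}

```text
time_s: 4.25
position: [0.457, 0.3622, 0.1485]
ee_rot: [0.001, 0.635, 0.772, 0.001]
contact_force: [-0.1, 0.8, -0.0]
grip_width: 0.0281
```

```bash
python3 -c "
from h import *
shot('wrist','w3')
goal(.52,.07,.3,90-2.4)
"
```

```text
t=4.30 pos [0.4571 0.3622 0.1487] yaw 101.09 j6 0.27 F [-0.3 -0.7 -1.1] w 0.0282
  move [-298.7    5.9 -151.5] roll 13.5  lin 335
```

View pics/w3.png

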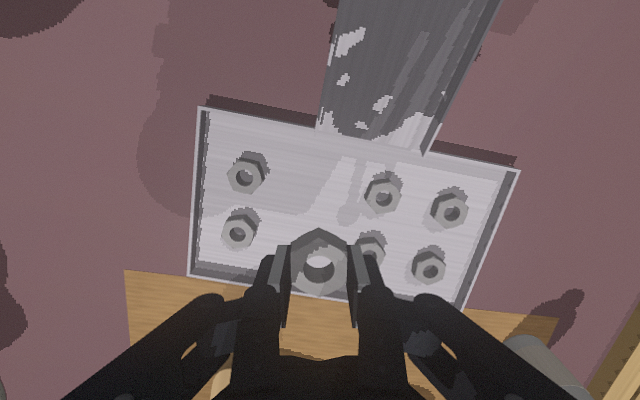

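```bash
cat >> h.py <<'E'
def inhand(fn):
    """bush in tool frame: work with camera frame tool -> treat tool frame as 'world' with z flipped"""
    im,d,c=load(fn)
    T=np.array(ctrl.camera_model("wrist")["T_tool_cam"])
    F=np.diag([1,-1,-1.])  # tool -> up frame
    ct=(c[0],c[1],F@T[:3,:3],F@T[:3,3])
    P=cloud(ct,d); z=P[...,2]
    k=(abs(P[...,0])<.02)&(abs(P[...,1])<.012)&(z>-.012)&(z<.03)
    h,e=np.histogram(z[k],bins=np.arange(-.012,.03,.001)); 
    zt=e[np.argmax(h)]+.0005; zt=np.median(z[k&(abs(z-zt)<.002)])
    return ct,P,k,zt,im
def handfit(fn,show=None):
    ct,P,k,zt,im=inhand(fn)
    z=P[...,2]; m=(k&(z>zt-.004)).astype(np.float32)*(abs(P[...,1])<.0135)
    x0,y0,res=-.03,-.03,.0003
    g=ortho(m,ct,x0,.03,y0,.03,zt,res)
    X,Y=np.meshgrid(x0+res*np.arange(g.shape[0]),y0+res*np.arange(g.shape[1]),indexing='ij')
    # corners at +-x: profile of x extent vs y -> centre
    lo=[];hi=[];ys=[]
    for j in range(g.shape[1]):
        y=y0+res*j
        if abs(y)<.010:
            r=np.where(g[:,j]>.5)[0]
            if len(r)>20: lo.append(x0+res*r[0]);hi.append(x0+res*r[-1]);ys.append(y)
    ys=np.array(ys);lo=np.array(lo);hi=np.array(hi)
    if show:
        o=ortho(im,ct,x0,.03,y0,.03,zt,res); cv2.imwrite(f"pics/{show}.png",np.hstack([cv2.resize(o,None,fx=1.9,fy=1.9),cv2.cvtColor((cv2.resize(g,None,fx=1.9,fy=1.9).clip(0,1)*255).astype(np.uint8),cv2.COLOR_GRAY2BGR)]))
    return zt,ys,lo,hi
E
python3 - <<'E'
from h import *
zt,ys,lo,hi=handfit("w3","h3")
print(zt); 
for i in range(0,len(ys),5): print(ys[i].round(4),lo[i].round(4),hi[i].round(4),((lo[i]+hi[i])/2).round(4))
E
```

```text
0.008241703113564647
-0.0099 -0.0117 0.012 0.0001
-0.0084 -0.0129 0.0129 -0.0
-0.0069 -0.0135 0.0144 0.0004
-0.0054 -0.0147 0.0153 0.0003
-0.0039 -0.0153 0.0153 -0.0
-0.0024 -0.0156 0.0168 0.0006
-0.0009 -0.0162 0.0171 0.0004
0.0006 -0.0171 0.0174 0.0001
0.0021 -0.0165 0.0174 0.0004
0.0036 -0.0159 0.0168 0.0004
0.0051 -0.0153 0.0162 0.0004
0.0066 -0.0147 0.0153 0.0003
0.0081 -0.0138 0.0147 0.0004
0.0096 -0.0129 0.0135 0.0003
```

View pics/h3.png

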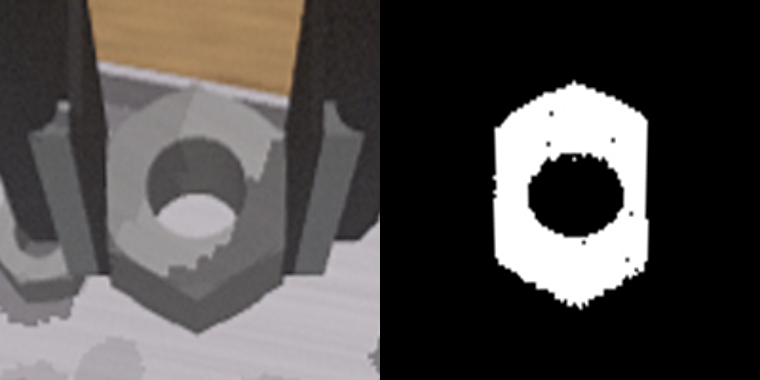

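```bash
python3 -c "
from h import *
goal(.52,-.15,.25,90-2.4)
"
```

```text
t=4.30 pos [0.4571 0.3622 0.1487] yaw 101.09 j6 0.27 F [-0.3 -0.7 -1.1] w 0.0282
  move [-514.7  -36.5 -101.8] roll 13.5  lin 526
```

>>> {"api": "jog_arm", "payload": {"plan": [[-490,-36,-102,13.5,0.1],[-490,-36,-102,13.5,0.1],[-490,-36,-102,13.5,0.1],[-490,-36,-102,13.5,0.1],[-490,-36,-102,13.5,0.1],[-490,-36,-102,13.5,0.1],[-490,-36,-102,13.5,0.1],[-490,-36,-102,13.5,0.1]]}}

```text
time_s: 5.3
position: [0.5155, -0.1259, 0.2502]
ee_rot: [0.001, 0.722, 0.692, 0.002]
contact_force: [1.9, 1.2, -0.2]
grip_width: 0.0289
```

>>> {"api": "jog_arm", "payload": {"plan": [[0,0,0,0,0.1],[0,0,0,0,0.1],[0,0,0,0,0.1],[0,0,0,0,0.1],[0,0,0,0,0.1],[0,0,0,0,0.1],[0,0,0,0,0.1],[0,0,0,0,0.1]]}}

```text
time_s: 6.3
position: [0.5155, -0.1259, 0.2502]
ee_rot: [0.001, 0.722, 0.692, 0.002]
contact_force: [0.1, 0.3, -0.5]
grip_width: 0.0283
```

```bash
python3 -c "
from h import *
shot('wrist','w4')
goal(.52,.07,.3,90-2.4)
for f in zfit('w4',[(.43,-.114),(.435,.0857),(.6044,.0603),(.60,-.0993)],.03,.027,.0162,False,show='f4'): print(np.round(f,4))
"
```

```text
t=6.35 pos [ 0.5155 -0.1259  0.2502] yaw 87.58 j6 -0.43 F [ 0.4  0.2 -0.8] w 0.0286
  move [196.   -3.6 -49.5] roll -0.0  lin 202
[ 0.4287 -0.1144 -2.0629 -0.8826]
[ 0.433   0.0837  0.     -0.    ]
[ 0.6049  0.043  11.7207 -0.    ]
[ 0.5988 -0.0998 -1.9027 -0.8997]
```

View pics/w4.png

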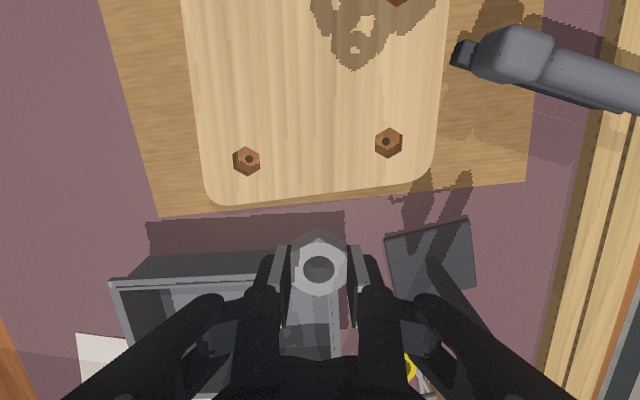

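View pics/f4.png

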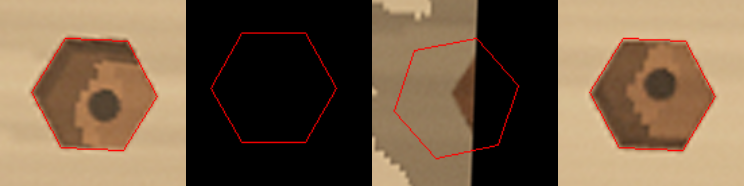

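```bash
cat >> h.py <<'E'
from scipy.optimize import least_squares
def hand(fn,show=None):
    zt,ys,lo,hi=handfit(fn,show)
    def res(p): 
        cx,cy,s,t=p
        a=np.radians(30); k=.01732+s
        up=cx+t*(ys-cy)+k-abs(ys-cy)*np.tan(a); dn=cx+t*(ys-cy)-k+abs(ys-cy)*np.tan(a)
        return np.r_[hi-up,lo-dn]*1e3
    r=least_squares(res,[0,0,0,0],loss='soft_l1')
    cx,cy,s,t=r.x
    print("hand: top %.4f above TCP, tool offset x %.2f y %.2f mm, size err %.2f, tilt %.1f deg"%(zt,cx*1e3,-cy*1e3,s*1e3,np.degrees(t)))
    return cx,-cy,zt
def over(px,py,z,yaw,hx,hy):
    # TCP so bush hand offset (hx,hy tool, m) sits over px,py
    a=np.radians(yaw); X=np.array([np.cos(a),np.sin(a)]); Y=np.array([np.sin(a),-np.cos(a)])
    t=np.array([px,py])-hx*X-hy*Y; goal(t[0],t[1],z,yaw)
E
python3 -c "
from h import *
hand('w3'); hx,hy,zt=hand('w4')
over(.5988,-.0998,.05,88.1,hx,hy)
over(.5988,-.0998,.033,88.1,hx,hy)
"
```

```text
hand: top 0.0082 above TCP, tool offset x 0.14 y -0.81 mm, size err 0.77, tilt 0.3 deg
hand: top 0.0083 above TCP, tool offset x 0.12 y -0.88 mm, size err 0.74, tilt 0.8 deg
t=6.35 pos [ 0.5155 -0.1259  0.2502] yaw 87.58 j6 -0.43 F [ 0.4  0.2 -0.8] w 0.0286
  move [ 29.2  82.4 200.5] roll -0.5  lin 219
t=6.35 pos [ 0.5155 -0.1259  0.2502] yaw 87.58 j6 -0.43 F [ 0.4  0.2 -0.8] w 0.0286
  move [ 29.2  82.4 217.5] roll -0.5  lin 234
```

>>> {"api": "jog_arm", "payload": {"plan": [[29.2,82.4,40,-0.5,0.1],[29.2,82.4,120,-0.5,0.1],[29.2,82.4,200,-0.5,0.1],[29.2,82.4,200,-0.5,0.1],[29.2,82.4,203,-0.5,0.1],[29.2,82.4,203,-0.5,0.1],[29.2,82.4,203,-0.5,0.1],[29.2,82.4,203,-0.5,0.1]]}}

```text
time_s: 7.35
position: [0.6011, -0.1007, 0.05]
ee_rot: [0.002, 0.719, 0.695, 0.002]
contact_force: [0.7, -0.2, 0.7]
grip_width: 0.0285
```

```bash
python3 -c "
from h import *
shot('wrist','w5')
hx,hy,zt=hand('w5')
over(.5988,-.0998,.033,88.1,hx,hy)
"
```

```text
hand: top 0.0082 above TCP, tool offset x 0.15 y -0.74 mm, size err 0.76, tilt 0.1 deg
t=7.40 pos [ 0.6007 -0.1005  0.0494] yaw 88.07 j6 -0.33 F [-0.9 -0.  -0.4] w 0.0278
  move [ 0.4 -1.3 16.4] roll -0.0  lin 16
```

View pics/w5.png

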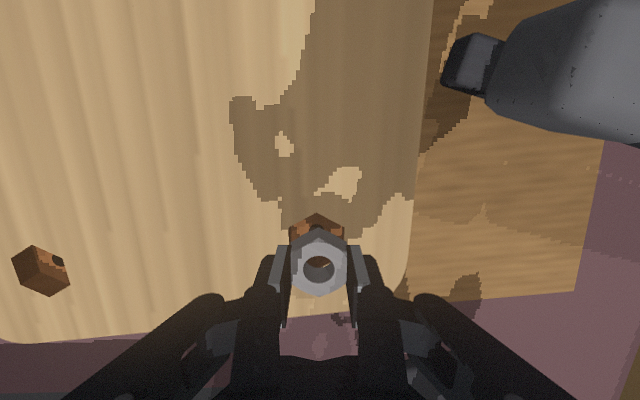

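```bash
python3 -c "
from h import *
im,d,c=load('w5')
a=cv2.resize(im[200:260,270:370],None,fx=8,fy=8,interpolation=cv2.INTER_CUBIC); cv2.imwrite('pics/c5.png',a)
import numpy as np
K=[(.5988+.0162/np.cos(np.pi/6)*np.cos(np.radians(28.1+60*i)),-.0998+.0162/np.cos(np.pi/6)*np.sin(np.radians(28.1+60*i)),.03) for i in range(6)]
q=(proj(c,np.array(K))-[270,200]+.5)*8
cv2.polylines(a,[q.astype(int)],True,(0,255,0),1); cv2.imwrite('pics/c5b.png',a)
"
```

```text
(no output)
```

View pics/c5b.png

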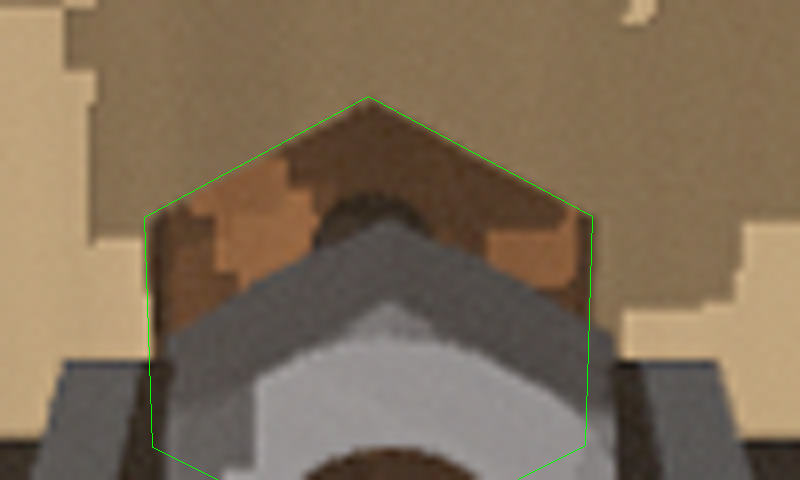

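>>> {"api": "jog_arm", "payload": {"plan": [[0.4,-1.3,0,0,0.1],[0.4,-1.3,4,0,0.1],[0.4,-1.3,8,0,0.1],[0.4,-1.3,11,0,0.1],[0.4,-1.3,13,0,0.1],[0.4,-1.3,15,0,0.1],[0.4,-1.3,16,0,0.1],[0.4,-1.3,17,0,0.1]]}}

```text
time_s: 8.4
position: [0.5996, -0.1001, 0.0324]
ee_rot: [0.002, 0.719, 0.695, 0.002]
contact_force: [-0.3, -0.5, -1.2]
grip_width: 0.0283
```

```bash
python3 -c "
from h import *
shot('wrist','w6')
hx,hy,zt=hand('w6')
over(.5988,-.0998,.033,88.1,hx,hy)
im,d,c=load('w6')
a=cv2.resize(im[190:290,260:380],None,fx=6,fy=6,interpolation=cv2.INTER_CUBIC); cv2.imwrite('pics/c6.png',a)
"
```

```text
hand: top 0.0083 above TCP, tool offset x 0.13 y -0.84 mm, size err 0.72, tilt 0.5 deg
t=8.45 pos [ 0.5996 -0.1     0.0323] yaw 88.07 j6 -0.33 F [-0.2 -0.4 -0. ] w 0.0281
  move [ 0.1  0.1 -0.7] roll -0.0  lin 1
```

View pics/c6.png

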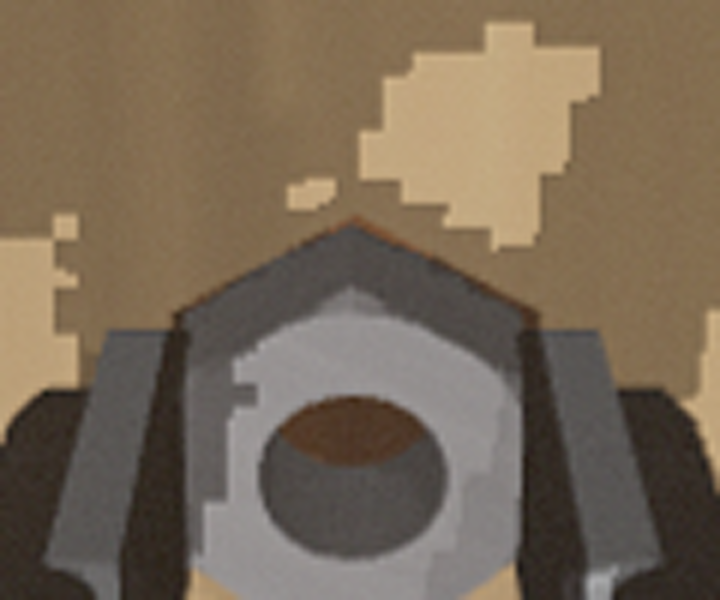

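>>> {"api": "jog_arm", "payload": {"plan": [[0,0,1,0,0.1],[0,0,1.5,0,0.1],[0,0,1.5,0,0.5],[0,0,1.5,0,0.5],[0,0,0,0,0.5],[0,0,-20,0,0.5],[-30,0,-60,0,0.5],[-60,0,-100,0,0.5]]}}

```text
time_s: 9.45
position: [0.5972, -0.1606, 0.135]
ee_rot: [0.003, 0.719, 0.695, 0.003]
contact_force: [0.6, -0.6, 0.5]
grip_width: 0.0426
```

```bash
python3 -c "
from h import *
im,d,c=shot('wrist','w7')
goal(.5,.25,.2,90)
P=cloud(c,d)
for p in [(.5988,-.0998)]:
    k=np.hypot(P[...,0]-p[0],P[...,1]-p[1]); m=(k<.0145)&(k>.009); print(np.percentile(P[m][:,2],[10,50,90]))
"
```

```text
t=9.50 pos [ 0.6005 -0.1662  0.1421] yaw 87.97 j6 -0.43 F [ 2.3 -4.   4.2] w 0.0431
  move [ 412.  -114.1  -62.8] roll -2.0  lin 432
[0.02896135 0.02993799 0.03083315]
```

View pics/w7.png

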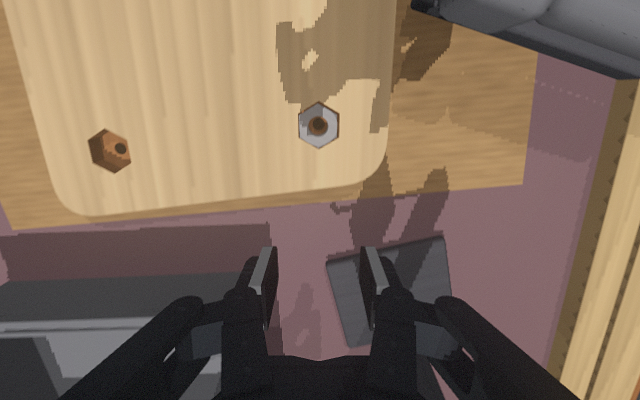

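```bash
python3 -c "
from h import *
goal(.5862,.2972,.09,95.9)"
```

```text
t=9.50 pos [ 0.6005 -0.1662  0.1421] yaw 87.97 j6 -0.43 F [ 2.3 -4.   4.2] w 0.0431
  move [463.  -31.5  48.3] roll -7.9  lin 467
```

>>> {"api": "jog_arm", "payload": {"plan": [[0,0,0,0,0.5],[463,-31.5,0,-7.9,0.5],[463,-31.5,0,-7.9,0.5],[463,-31.5,0,-7.9,0.5],[463,-31.5,0,-7.9,0.5],[463,-31.5,48,-7.9,0.5],[463,-31.5,48,-7.9,0.5],[463,-31.5,48,-7.9,0.5]]}}

```text
time_s: 10.5
position: [0.5859, 0.2687, 0.0968]
ee_rot: [0.009, 0.67, 0.743, 0.003]
contact_force: [0.9, -0.1, 0.5]
grip_width: 0.0429
```

```bash
python3 -c "
from h import *
shot('wrist','w8')
goal(.5862,.2972,.09,95.9)
for f in zfit('w8',[(.5862,.2972),(.5866,.3626)],show='f8'): print(np.round(f,4))
"
```

```text
t=10.55 pos [0.583  0.2757 0.0945] yaw 96.18 j6 0.15 F [-5.   2.3 -0.9] w 0.0424
  move [21.   5.4  4.4] roll 0.3  lin 22
[ 0.5866  0.2973  5.6726 -0.9357]
[ 0.587   0.3626  0.5705 -0.941 ]
```

View pics/w8.png

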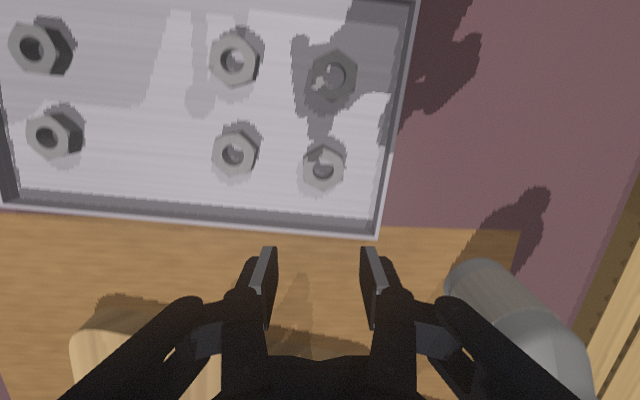

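```bash
python3 -c "
from h import *
goal(.5866,.2973,.0075,95.7)"
```

```text
t=10.55 pos [0.583  0.2757 0.0945] yaw 96.18 j6 0.15 F [-5.   2.3 -0.9] w 0.0424
  move [21.5  4.8 86.9] roll 0.5  lin 90
```

>>> {"api": "jog_arm", "payload": {"plan": [[21.5,4.8,10,0.5,0.5],[21.5,4.8,40,0.5,0.5],[21.5,4.8,70,0.5,0.5],[21.5,4.8,87,0.5,0.5],[21.5,4.8,87,0.5,0.5],[21.5,4.8,87,0.5,0.1],[21.5,4.8,87,0.5,0.1],[21.5,4.8,87,0.5,0.1]]}}

```text
time_s: 11.55
position: [0.5875, 0.2975, 0.0087]
ee_rot: [0.007, 0.671, 0.741, 0.004]
contact_force: [-0.0, 0.4, 2.2]
grip_width: 0.0281
```

```bash
python3 -c "
from h import *
goal(.5866,.2973,.0075,95.7)"
```

```text
t=11.55 pos [0.5875 0.2975 0.0087] yaw 95.68 j6 0.19 F [-0.   0.4  2.2] w 0.0281
  move [-0.1 -0.9  1.2] roll -0.0  lin 2
```

```bash
cat >> h.py <<'E'
_g=goal
def goal(*a,**k):
    _g(*a,**k); z=rot(ctrl.state()["ee_rot"])[:,2]; print("   tilt deg x %.2f y %.2f"%(np.degrees(z[0]),np.degrees(z[1])))
E
python3 -c "
from h import *
goal(.4287,-.1144,.15,88.1)
goal(.435,.0856,.15,88.1)
goal(.604,.0602,.15,88.1)"
```

```text
t=11.55 pos [0.5875 0.2975 0.0087] yaw 95.68 j6 0.19 F [-0.   0.4  2.2] w 0.0281
  move [-394.8 -196.7 -142.3] roll 7.6  lin 464
   tilt deg x 0.86 y -0.18
t=11.55 pos [0.5875 0.2975 0.0087] yaw 95.68 j6 0.19 F [-0.   0.4  2.2] w 0.0281
  move [-196.4 -170.7 -142.9] roll 7.6  lin 297
   tilt deg x 0.86 y -0.18
t=11.55 pos [0.5875 0.2975 0.0087] yaw 95.68 j6 0.19 F [-0.   0.4  2.2] w 0.0281
  move [-238.4   -5.  -140.3] roll 7.6  lin 277
   tilt deg x 0.86 y -0.18
```

```bash
python3 -c "
from h import *
goal(.604,.00,.10,88.1)"
```

```text
t=11.55 pos [0.5875 0.2975 0.0087] yaw 95.68 j6 0.19 F [-0.   0.4  2.2] w 0.0281
  move [-298.1  -11.7  -90.1] roll 7.6  lin 312
   tilt deg x 0.86 y -0.18
```

>>> {"api": "jog_arm", "payload": {"plan": [[0,0,-50,0,0.1],[-20,0,-90,0,0.1],[-80,-3,-90,7.6,0.1],[-140,-6,-90,7.6,0.1],[-200,-11,-90,7.6,0.1],[-260,-11.7,-90,7.6,0.1],[-298,-11.7,-90,7.6,0.1],[-298,-11.7,-90,7.6,0.1]]}}

```text
time_s: 12.55
position: [0.6045, -0.0028, 0.1005]
ee_rot: [0.007, 0.72, 0.694, 0.004]
contact_force: [-0.5, 0.7, -0.7]
grip_width: 0.0284
```

```bash
python3 -c "
from h import *
shot('wrist','w9')
hx,hy,zt=hand('w9')
f=zfit('w9',[(.604,.0602)],.03,.027,.0162,False,show='f9')[0]; print(np.round(f,4))
over(f[0],f[1],.05,90+f[2],hx,hy)
print(ctrl.state()['dq'].round(3))
"
```

```text
hand: top 0.0091 above TCP, tool offset x 0.38 y -0.82 mm, size err 0.69, tilt 0.0 deg
[ 0.6042  0.06   -1.6962 -0.921 ]
t=12.60 pos [ 0.6042 -0.001   0.1003] yaw 87.93 j6 -0.17 F [-1.1 -0.3 -0.1] w 0.0286
  move [60.7 -2.1 50.1] roll -0.4  lin 79
   tilt deg x 0.88 y -0.17
[0.043 0.    0.007 0.01  0.005 0.001]
```

View pics/w9.png

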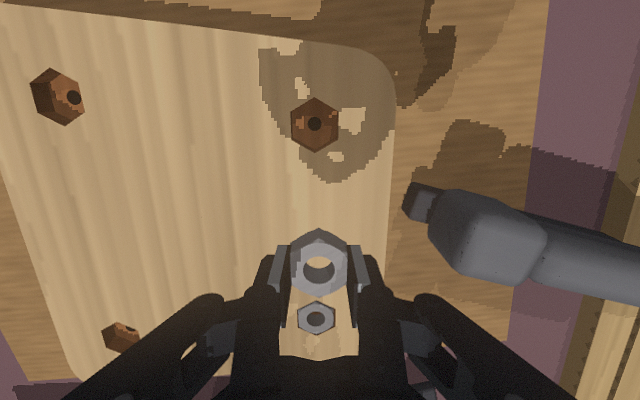

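>>> {"api": "jog_arm", "payload": {"plan": [[30,-2,10,-0.2,0.1],[55,-2,30,-0.4,0.1],[60.7,-2,48,-0.4,0.1],[60.7,-2,50,-0.4,0.1],[60.7,-2,50,-0.4,0.1],[60.7,-2,50,-0.4,0.1],[60.7,-2,50,-0.4,0.1],[60.7,-2,50,-0.4,0.1]]}}

```text
time_s: 13.6
position: [0.6054, 0.0593, 0.0505]
ee_rot: [0.007, 0.717, 0.697, 0.005]
contact_force: [0.2, 0.5, -0.1]
grip_width: 0.0284
```

```bash
python3 -c "
from h import *
shot('wrist','w10')
hx,hy,zt=hand('w10')
over(.6041,.0601,.0325,88.2,hx,hy)
"
```

```text
hand: top 0.0091 above TCP, tool offset x 0.40 y -0.80 mm, size err 0.74, tilt -0.5 deg
t=13.65 pos [0.6053 0.0594 0.0504] yaw 88.32 j6 -0.07 F [ 0.3  0.9 -0.3] w 0.0285
  move [ 0.4 -0.7 17.9] roll 0.1  lin 18
   tilt deg x 0.91 y -0.18
```

>>> {"api": "jog_arm", "payload": {"plan": [[0.4,-0.7,3,0,0.1],[0.4,-0.7,7,0,0.1],[0.4,-0.7,11,0,0.1],[0.4,-0.7,14,0,0.1],[0.4,-0.7,16,0,0.1],[0.4,-0.7,18,0,0.1],[0.4,-0.7,18,0,0.1],[0.4,-0.7,18,0,0.1]]}}

```text
time_s: 14.65
position: [0.605, 0.0597, 0.0325]
ee_rot: [0.007, 0.717, 0.697, 0.005]
contact_force: [-0.2, 0.0, -0.5]
grip_width: 0.0285
```

```bash
python3 -c "
from h import *
shot('wrist','w11')
hx,hy,zt=hand('w11')
over(.6041,.0601,.0325,88.2,hx,hy)
"
```

```text
hand: top 0.0092 above TCP, tool offset x 0.36 y -0.93 mm, size err 0.70, tilt 0.5 deg
t=14.70 pos [0.605  0.0597 0.0325] yaw 88.32 j6 -0.07 F [-1.6 -0.2 -0.3] w 0.0283
  move [0. 0. 0.] roll 0.1  lin 0
   tilt deg x 0.92 y -0.18
```

>>> {"api": "jog_arm", "payload": {"plan": [[0,0,1.5,0,0.1],[0,0,1.5,0,0.5],[0,0,1.5,0,0.5],[0,0,-10,0,0.5],[-10,0,-50,0,0.5],[-45,0,-85,0,0.5],[-50,0,-90,0,0.5],[-50,0,-90,0,0.5]]}}

```text
time_s: 15.7
position: [0.6021, 0.0101, 0.1229]
ee_rot: [0.007, 0.718, 0.696, 0.005]
contact_force: [-0.3, -0.7, -0.4]
grip_width: 0.0425
```

```bash
cat >> h.py <<'E'
def flush(fn,p):
    im,d,c=load(fn); P=cloud(c,d); k=np.hypot(P[...,0]-p[0],P[...,1]-p[1]); m=(k<.0145)&(k>.009); print("z",np.percentile(P[m][:,2],[10,50,90]).round(4))
E
python3 -c "
from h import *
im,d,c=shot('wrist','w12')
flush('w12',(.6041,.0601)); flush('w12',(.5988,-.0998))
goal(.5862,.3626,.09,90.6)
goal(.52,.30,.09,90)
"
```

```text
z [0.0289 0.0298 0.0308]
z [0.0287 0.0297 0.0306]
t=15.75 pos [0.6014 0.0106 0.1217] yaw 88.32 j6 -0.15 F [-0.6 -0.  -0.3] w 0.0425
  move [351.4 -25.9  30.7] roll -2.3  lin 354
   tilt deg x 0.83 y -0.14
t=15.75 pos [0.6014 0.0106 0.1217] yaw 88.32 j6 -0.15 F [-0.6 -0.  -0.3] w 0.0425
  move [286.9 -90.3  29.9] roll -1.7  lin 302
   tilt deg x 0.83 y -0.14
```

View pics/w12.png

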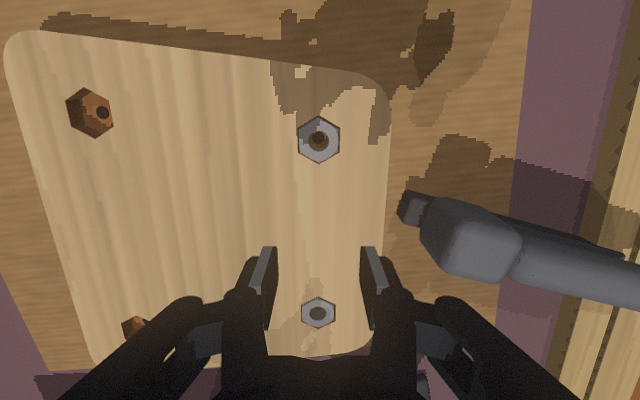

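```bash
python3 -c "
from h import *
goal(.5195,.275,.095,77.6)
"
```

```text
t=15.75 pos [0.6014 0.0106 0.1217] yaw 88.32 j6 -0.15 F [-0.6 -0.  -0.3] w 0.0425
  move [261.9 -90.   24.9] roll 10.7  lin 278
   tilt deg x 0.83 y -0.14
```

>>> {"api": "jog_arm", "payload": {"plan": [[40,-13,0,0,0.5],[95,-33,0,10.7,0.5],[150,-52,0,10.7,0.5],[205,-70,5,10.7,0.5],[245,-85,15,10.7,0.5],[262,-90,25,10.7,0.5],[262,-90,25,10.7,0.5],[262,-90,25,10.7,0.5]]}}

```text
time_s: 16.75
position: [0.52, 0.274, 0.0947]
ee_rot: [0.006, 0.78, 0.626, 0.005]
contact_force: [0.8, 0.9, 0.0]
grip_width: 0.0428
```

```bash
python3 -c "
from h import *
shot('wrist','w13')
F=zfit('w13',[(.5199,.3016),(.5186,.365),(.587,.3626)],show='f13')
for f in F: print(np.round(f,4))
f=F[0]
goal(f[0],f[1],.0075,90+f[2])
"
```

```text
[  0.5202   0.3017 -10.7231  -0.9361]
[ 0.5186  0.3648 -8.8223 -0.9382]
[ 0.5865  0.3624  0.9279 -0.9267]
t=16.80 pos [0.5203 0.2739 0.0951] yaw 77.52 j6 0.50 F [-0.4  0.4  1. ] w 0.0426
  move [27.1 -7.5 87.5] roll -1.8  lin 92
   tilt deg x 0.86 y -0.15
```

View pics/w13.png

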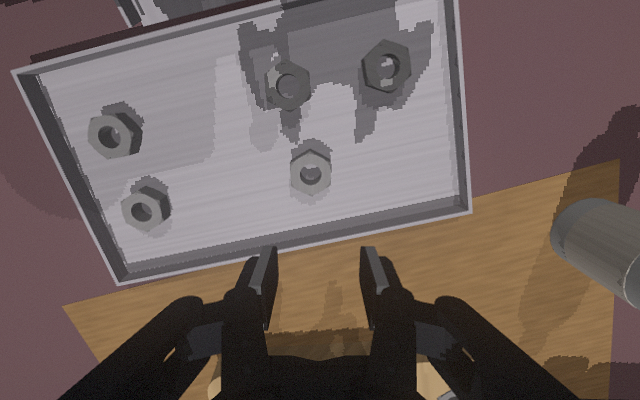

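>>> {"api": "jog_arm", "payload": {"plan": [[20,-5,10,-1.5,0.5],[27,-7.5,40,-1.5,0.5],[27,-7.5,70,-1.5,0.5],[27,-7.5,87.5,-1.5,0.5],[27,-7.5,87.5,-1.5,0.5],[27,-7.5,87.5,-1.5,0.1],[27,-7.5,87.5,-1.5,0.1],[27,-7.5,87.5,-1.5,0.1]]}}

```text
time_s: 17.8
position: [0.521, 0.3019, 0.0087]
ee_rot: [0.006, 0.771, 0.636, 0.006]
contact_force: [-0.6, -0.4, 1.9]
grip_width: 0.0284
```

```bash
python3 -c "
from h import *
goal(.435,.025,.10,88.1)"
```

```text
t=17.80 pos [0.521  0.3019 0.0087] yaw 79.03 j6 0.53 F [-0.6 -0.4  1.9] w 0.0284
  move [-288.1  -30.1  -92.2] roll -9.1  lin 304
   tilt deg x 0.97 y -0.12
```

>>> {"api": "jog_arm", "payload": {"plan": [[0,0,-50,0,0.1],[-20,-2,-90,0,0.1],[-80,-8,-92,-9.1,0.1],[-140,-14,-92,-9.1,0.1],[-200,-21,-92,-9.1,0.1],[-260,-27,-92,-9.1,0.1],[-288,-30,-92,-9.1,0.1],[-288,-30,-92,-9.1,0.1]]}}

```text
time_s: 18.8
position: [0.435, 0.0237, 0.1001]
ee_rot: [0.007, 0.72, 0.694, 0.006]
contact_force: [0.2, 0.4, -0.6]
grip_width: 0.0282
```

```bash
python3 -c "
from h import *
shot('wrist','w14')
hx,hy,zt=hand('w14')
f=zfit('w14',[(.435,.0856)],.03,.027,.0162,False,show='f14')[0]; print(np.round(f,4))
over(f[0],f[1],.05,90+f[2],hx,hy)
"
```

```text
hand: top 0.0093 above TCP, tool offset x 0.45 y -0.77 mm, size err 0.72, tilt -0.4 deg
[ 0.435   0.0855 -1.9701 -0.9211]
t=18.85 pos [0.4353 0.0247 0.1002] yaw 88.00 j6 -0.19 F [ 0.1 -0.7 -0.8] w 0.0284
  move [60.4 -2.6 50. ] roll -0.0  lin 78
   tilt deg x 1.03 y -0.11
```

View pics/w14.png

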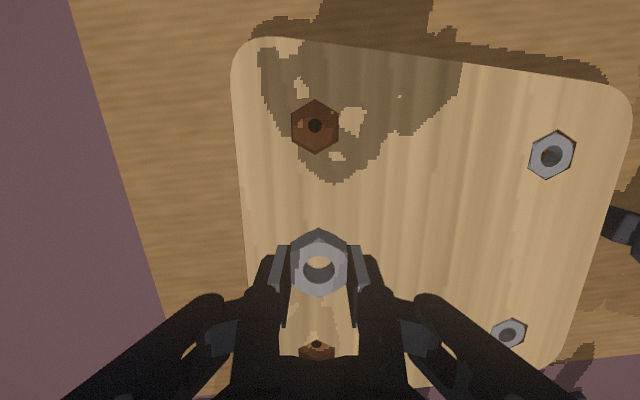

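>>> {"api": "jog_arm", "payload": {"plan": [[30,-2.6,10,0,0.1],[55,-2.6,30,0,0.1],[60.4,-2.6,48,0,0.1],[60.4,-2.6,50,0,0.1],[60.4,-2.6,50,0,0.1],[60.4,-2.6,50,0,0.1],[60.4,-2.6,50,0,0.1],[60.4,-2.6,50,0,0.1]]}}

```text
time_s: 19.85
position: [0.436, 0.0849, 0.0504]
ee_rot: [0.007, 0.719, 0.694, 0.006]
contact_force: [-0.3, 0.2, -0.4]
grip_width: 0.0282
```

```bash
python3 -c "
from h import *
shot('wrist','w15')
hx,hy,zt=hand('w15')
over(.435,.0855,.0325,88.2,hx,hy)
"
```

```text
hand: top 0.0093 above TCP, tool offset x 0.48 y -0.83 mm, size err 0.73, tilt 0.0 deg
t=19.90 pos [0.4359 0.0849 0.0503] yaw 87.98 j6 -0.05 F [ 0.2 -0.3 -0.6] w 0.0284
  move [ 0.1 -0.4 17.8] roll -0.2  lin 18
   tilt deg x 1.06 y -0.11
```

>>> {"api": "jog_arm", "payload": {"plan": [[0.1,-0.4,3,-0.2,0.1],[0.1,-0.4,7,-0.2,0.1],[0.1,-0.4,11,-0.2,0.1],[0.1,-0.4,14,-0.2,0.1],[0.1,-0.4,16,-0.2,0.1],[0.1,-0.4,18,-0.2,0.1],[0.1,-0.4,18,-0.2,0.1],[0.1,-0.4,18,-0.2,0.1]]}}

```text
time_s: 20.9
position: [0.4359, 0.085, 0.0323]
ee_rot: [0.007, 0.718, 0.696, 0.006]
contact_force: [-0.6, 0.1, -0.3]
grip_width: 0.0284
```

>>> {"api": "jog_arm", "payload": {"plan": [[0,0,1,0,0.1],[0,0,1,0,0.5],[0,0,1,0,0.5],[0,0,-10,0,0.5],[-10,0,-50,0,0.5],[-45,0,-85,0,0.5],[-50,0,-90,0,0.5],[-50,0,-90,0,0.5]]}}

```text
time_s: 21.9
position: [0.4327, 0.0352, 0.1227]
ee_rot: [0.007, 0.719, 0.695, 0.006]
contact_force: [0.1, -0.0, -0.6]
grip_width: 0.0425
```

```bash
python3 -c "
from h import *
im,d,c=shot('wrist','w16')
flush('w16',(.435,.0855))
goal(.3874,.275,.095,80)
"
```

```text
z [0.0287 0.0299 0.0308]
t=21.95 pos [0.432  0.0356 0.1217] yaw 88.17 j6 -0.17 F [-0.7  0.8 -0.6] w 0.0425
  move [237.8 -52.7  25.7] roll 8.2  lin 245
   tilt deg x 0.99 y -0.07
```

View pics/w16.png

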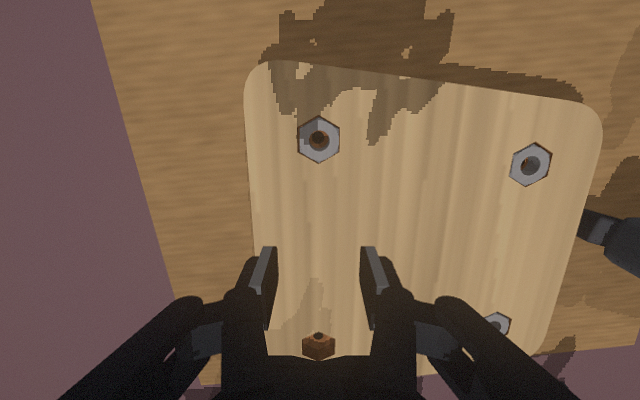

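>>> {"api": "jog_arm", "payload": {"plan": [[40,-10,0,0,0.5],[95,-21,0,8.2,0.5],[150,-33,0,8.2,0.5],[200,-45,10,8.2,0.5],[238,-52.7,25,8.2,0.5],[238,-52.7,25.7,8.2,0.5],[238,-52.7,25.7,8.2,0.5],[238,-52.7,25.7,8.2,0.5]]}}

```text
time_s: 22.95
position: [0.3876, 0.2746, 0.0949]
ee_rot: [0.006, 0.767, 0.642, 0.006]
contact_force: [-0.4, 0.3, -0.8]
grip_width: 0.0425
```

```bash
python3 -c "
from h import *
shot('wrist','w17')
F=zfit('w17',[(.3874,.3013),(.3872,.3597)],show='f17')
for f in F: print(np.round(f,4))
f=F[0]
goal(f[0],f[1],.0075,90+f[2])
im,d,c=load('w17'); P=cloud(c,d)
"
```

```text
[  0.3872   0.3015 -11.0667  -0.9365]
[ 0.3872  0.3595 27.5579 -0.941 ]
t=23.00 pos [0.3878 0.2745 0.0951] yaw 79.89 j6 0.55 F [ 0.1  0.5 -0.2] w 0.0427
  move [26.3 -6.9 87.6] roll 1.0  lin 92
   tilt deg x 1.02 y -0.07
```

View pics/w17.png

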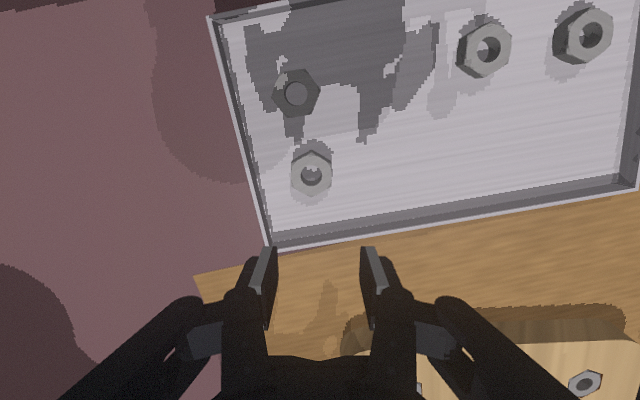

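>>> {"api": "jog_arm", "payload": {"plan": [[20,-5,10,0.7,0.46],[26.3,-6.9,40,0.7,0.46],[26.3,-6.9,70,0.7,0.46],[26.3,-6.9,87.5,0.7,0.46],[26.3,-6.9,87.5,0.7,0.46],[26.3,-6.9,87.5,0.7,0.1],[26.3,-6.9,87.5,0.7,0.1],[26.3,-6.9,87.5,0.7,0.1]]}}

```text
time_s: 24.0
position: [0.3879, 0.3018, 0.0084]
ee_rot: [0.006, 0.771, 0.637, 0.007]
contact_force: [-0.2, -0.4, 2.4]
grip_width: 0.0283
```

```bash
python3 -c "
from h import *
goal(.4287,-.175,.10,88.1)"
```

```text
t=24.00 pos [0.3879 0.3018 0.0084] yaw 79.19 j6 0.62 F [-0.2 -0.4  2.4] w 0.0283
  move [-460.4  131.2  -90.5] roll -8.9  lin 487
   tilt deg x 1.11 y -0.04
```

>>> {"api": "jog_arm", "payload": {"plan": [[0,0,-50,0,0.1],[-30,8,-90,0,0.1],[-85,24,-90,-8.9,0.1],[-140,40,-90,-8.9,0.1],[-200,57,-90,-8.9,0.1],[-255,72,-90,-8.9,0.1],[-290,82,-90,-8.9,0.1],[-300,85,-90,-8.9,0.1]]}}

```text
time_s: 25.0
position: [0.4137, -0.0105, 0.0996]
ee_rot: [0.007, 0.72, 0.694, 0.007]
contact_force: [-0.2, 0.1, -0.5]
grip_width: 0.0286
```

```bash
python3 -c "
from h import *
goal(.4287,-.175,.10,88.1)"
```

```text
t=25.00 pos [ 0.4137 -0.0105  0.0996] yaw 87.91 j6 -0.29 F [-0.2  0.1 -0.5] w 0.0286
  move [-1.639e+02  2.100e+01  1.000e-01] roll -0.2  lin 165
   tilt deg x 1.17 y -0.06
```

>>> {"api": "jog_arm", "payload": {"plan": [[-50,6,0,-0.2,0.1],[-105,13,0,-0.2,0.1],[-150,19,0,-0.2,0.1],[-164,21,0,-0.2,0.1],[-164,21,0,-0.2,0.1],[-164,21,0,-0.2,0.1],[-164,21,0,-0.2,0.1],[-164,21,0,-0.2,0.1]]}}

```text
time_s: 26.0
position: [0.4287, -0.1743, 0.1]
ee_rot: [0.007, 0.718, 0.696, 0.007]
contact_force: [0.5, 0.6, -2.0]
grip_width: 0.0285
```

```bash
python3 -c "
from h import *
shot('wrist','w18')
hx,hy,zt=hand('w18')
f=zfit('w18',[(.4287,-.1144)],.03,.027,.0162,False,show='f18')[0]; print(np.round(f,4))
over(f[0],f[1],.05,90+f[2],hx,hy)
"
```

```text
hand: top 0.0094 above TCP, tool offset x 0.84 y -0.97 mm, size err 0.75, tilt 0.3 deg
[ 0.4285 -0.1144 -1.9068 -0.9206]
t=26.05 pos [ 0.4287 -0.1745  0.1001] yaw 88.16 j6 -0.63 F [-0.5  0.1 -1.1] w 0.0282
  move [59.3 -2.2 50. ] roll 0.1  lin 78
   tilt deg x 1.17 y -0.05
```

>>> {"api": "jog_arm", "payload": {"plan": [[30,-2.2,10,0,0.1],[55,-2.2,30,0,0.1],[59.3,-2.2,48,0,0.1],[59.3,-2.2,50,0,0.1],[59.3,-2.2,50,0,0.1],[59.3,-2.2,50,0,0.1],[59.3,-2.2,50,0,0.1],[59.3,-2.2,50,0,0.1]]}}

```text
time_s: 27.05
position: [0.4297, -0.1155, 0.0503]
ee_rot: [0.008, 0.718, 0.696, 0.007]
contact_force: [-0.1, -0.1, -0.6]
grip_width: 0.0283
```

```bash
python3 -c "
from h import *
shot('wrist','w19')
hx,hy,zt=hand('w19')
over(.4286,-.1144,.0325,88.2,hx,hy)
"
```

```text
hand: top 0.0094 above TCP, tool offset x 0.79 y -0.85 mm, size err 0.67, tilt -0.4 deg
t=27.10 pos [ 0.4296 -0.1154  0.0502] yaw 88.15 j6 -0.52 F [-0.3 -1.2 -0.7] w 0.0283
  move [ 0.2 -0.5 17.7] roll -0.1  lin 18
   tilt deg x 1.19 y -0.06
```

>>> {"api": "jog_arm", "payload": {"plan": [[0.2,-0.5,3,0,0.1],[0.2,-0.5,7,0,0.1],[0.2,-0.5,11,0,0.1],[0.2,-0.5,14,0,0.1],[0.2,-0.5,16,0,0.1],[0.2,-0.5,18,0,0.1],[0.2,-0.5,18,0,0.1],[0.2,-0.5,18,0,0.1]]}}

```text
time_s: 28.1
position: [0.4296, -0.1153, 0.0323]
ee_rot: [0.008, 0.718, 0.696, 0.007]
contact_force: [-0.8, 0.3, -0.5]
grip_width: 0.0286
```

>>> {"api": "jog_arm", "payload": {"plan": [[0,0,1,0,0.1],[0,0,1,0,0.5],[0,0,1,0,0.5],[0,0,-10,0,0.5],[-10,0,-50,0,0.5],[-45,0,-85,0,0.5],[-50,0,-90,0,0.5],[-50,0,-90,0,0.5]]}}

```text
time_s: 29.1
position: [0.4259, -0.165, 0.1224]
ee_rot: [0.008, 0.719, 0.695, 0.007]
contact_force: [-1.2, -0.3, -0.2]
grip_width: 0.0426
```

```bash
python3 -c "
from h import *
im,d,c=shot('wrist','w20')
flush('w20',(.4286,-.1144))
goal(.5,-.29,.3,0)
"
```

```text
z [0.0288 0.0299 0.0308]
t=29.15 pos [ 0.4253 -0.1642  0.1214] yaw 88.14 j6 -0.62 F [-0.4  0.3 -0.5] w 0.0427
  move [-123.2   82.1 -177.2] roll 88.1  lin 231
   tilt deg x 1.11 y 0.02
```

View pics/w20.png

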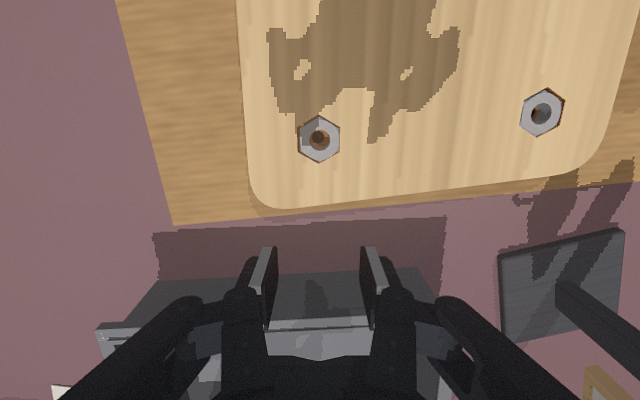

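```bash
python3 -c "
from h import *
goal(.615,-.36,.32,99)
"
```

```text
t=29.15 pos [ 0.4253 -0.1642  0.1214] yaw 88.14 j6 -0.62 F [-0.4  0.3 -0.5] w 0.0427
  move [-189.4  199.7 -194.9] roll -10.9  lin 337
   tilt deg x 1.11 y 0.02
```

>>> {"api": "jog_arm", "payload": {"plan": [[0,0,-55,0,0.5],[0,0,-110,0,0.5],[-20,20,-160,-5,0.5],[-60,60,-190,-10.9,0.5],[-95,98,-195,-10.9,0.5],[-130,137,-195,-10.9,0.5],[-165,175,-195,-10.9,0.5],[-189,200,-195,-10.9,0.5]]}}

```text
time_s: 30.15
position: [0.6164, -0.3594, 0.3166]
ee_rot: [0.005, 0.649, 0.761, 0.007]
contact_force: [-0.5, 0.3, 1.1]
grip_width: 0.0429
```

>>> {"api": "jog_arm", "payload": {"plan": [[0,0,0,0,0.5],[0,0,0,0,0.5],[0,0,0,0,0.5],[0,0,0,0,0.5],[0,0,0,0,0.5],[0,0,0,0,0.5],[0,0,0,0,0.5],[0,0,0,0,0.5]]}}

```text
time_s: 31.15
position: [0.6163, -0.3594, 0.3166]
ee_rot: [0.005, 0.649, 0.761, 0.007]
contact_force: [-0.1, 0.5, 0.4]
grip_width: 0.0423
```

```bash
python3 -c "
from h import *
im,d,c=shot('wrist','w21')
goal(.615,-.36,.32,99)
"
```

```text
t=31.20 pos [ 0.6163 -0.3594  0.3166] yaw 99.08 j6 -0.86 F [ 0.1 -0.2  0.2] w 0.0427
  move [-0.3 -1.4 -3.4] roll 0.1  lin 4
   tilt deg x 0.91 y 0.21
```

View pics/w21.png

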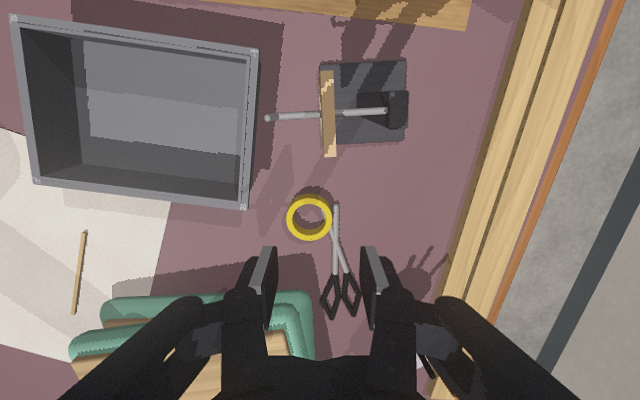

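Clear view: tag top edge at about (327,112), peg from (268,118) to (387,110), tape ring at (309,218), tote at left. Measure these from depth.

```bash
python3 - <<'E'
from h import *
im,d,c=load("w21"); P=cloud(c,d); z=P[...,2]
k=np.zeros(z.shape,bool); k[55:165,310:345]=1
m=k&(z>.226)&(z<.24)
q=P[m]; print(m.sum(),q.mean(0).round(4)); 
xy=q[:,:2]-q[:,:2].mean(0); w,v=np.linalg.eigh(np.cov(xy.T)); a=v[:,1]; print("long axis ang",np.degrees(np.arctan2(a[1],a[0]))); 
s=xy@a; t=xy@v[:,0]; print("len",np.percentile(s,[1,99]),"thick",np.percentile(t,[2,98]),"ztop",np.median(q[:,2]))
# peg
k=np.zeros(z.shape,bool); k[100:130,262:392]=1
m=k&(z>.197)&(z<.22)
g=im.astype(int); 
q=P[m]; print("peg n",m.sum())
n=np.array([np.cos(np.radians(9)),np.sin(np.radians(9))])
u=q[:,:2]@n
for lo in np.arange(u.min(),u.max(),.008):
    j=(u>=lo)&(u<lo+.008)
    if j.sum()>2: print(np.median(q[j],0).round(4),np.percentile(q[j][:,2],90).round(4),j.sum())
# post
k=np.zeros(z.shape,bool); k[85:135,380:412]=1
m=k&(z>.21)&(z<.225); print("post",m.sum(),P[m].mean(0).round(4),P[m].min(0).round(4),P[m].max(0).round(4))
m=(z>.074)&(z<.086)&(np.arange(640)[None]<265); q=P[m]; print("tote rim",np.percentile(q,[.5,99.5],0).round(4)); r=cv2.minAreaRect((q[:,:2]*1000).astype(np.float32)); print(r)
E
```

```text
1110 [ 0.6125 -0.2886  0.2328]
long axis ang 102.07614891906132
len [-0.03081179  0.02811369] thick [-0.00436556  0.00440611] ztop 0.2328901469519233
peg n 1008
[ 0.5693 -0.2996  0.2129] 0.2148 89
[ 0.5764 -0.2981  0.2027] 0.2051 74
[ 0.5842 -0.2965  0.2025] 0.2039 78
[ 0.5923 -0.2947  0.2024] 0.2035 74
[ 0.6001 -0.2931  0.2025] 0.2036 75
[ 0.6071 -0.2916  0.203 ] 0.2147 59
[ 0.6195 -0.2882  0.2033] 0.2037 3
[ 0.6234 -0.2881  0.2026] 0.2034 75
[ 0.631  -0.2865  0.2027] 0.2035 73
[ 0.6392 -0.2847  0.2021] 0.2033 80
[ 0.6471 -0.2828  0.2024] 0.2034 71
[ 0.6549 -0.2814  0.2026] 0.2035 79
[ 0.6624 -0.2825  0.2055] 0.2079 178
post 1 [ 0.6747 -0.2867  0.2103] [ 0.6747 -0.2867  0.2103] [ 0.6747 -0.2867  0.2103]
tote rim [[ 0.255  -0.6758  0.0742]
 [ 0.5343 -0.2397  0.085 ]]
((396.45367431640625, -462.9599304199219), (280.2702941894531, 445.8159484863281), 1.2572903633117676)
```

```bash
python3 -c "
from h import *
goal(.6127,-.2898,.26,102)
"
```

```text
t=31.20 pos [ 0.6163 -0.3594  0.3166] yaw 99.08 j6 -0.86 F [ 0.1 -0.2  0.2] w 0.0427
  move [69.3  6.5 56.8] roll -2.9  lin 90
   tilt deg x 0.91 y 0.21
```

>>> {"api": "jog_arm", "payload": {"plan": [[20,2,5,-1,0.42],[45,4,15,-2.9,0.42],[65,6,35,-2.9,0.42],[69,6.5,52,-2.9,0.42],[69,6.5,57,-2.9,0.42],[69,6.5,57,-2.9,0.42],[69,6.5,57,-2.9,0.42],[69,6.5,57,-2.9,0.42]]}}

```text
time_s: 32.2
position: [0.613, -0.2907, 0.2606]
ee_rot: [0.006, 0.63, 0.777, 0.006]
contact_force: [-0.6, 0.1, 0.3]
grip_width: 0.0364
```

```bash
python3 -c "
from h import *
im,d,c=shot('wrist','w22')
goal(.6127,-.2898,.213,102)
"
```

```text
t=32.25 pos [ 0.613  -0.2906  0.2604] yaw 101.96 j6 -0.84 F [-0.6  0.1  0. ] w 0.0362
  move [ 0.8 -0.9 47.4] roll -0.0  lin 47
   tilt deg x 0.96 y 0.17
```

View pics/w22.png

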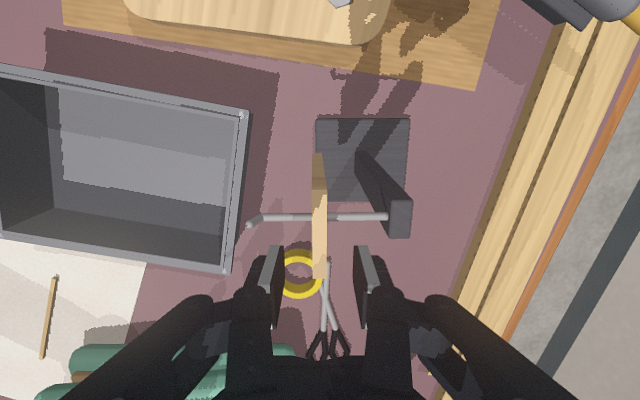

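>>> {"api": "jog_arm", "payload": {"plan": [[0.8,-0.9,10,0,0.42],[0.8,-0.9,25,0,0.42],[0.8,-0.9,40,0,0.42],[0.8,-0.9,47,0,0.42],[0.8,-0.9,47,0,0.42],[0.8,-0.9,47,0,0.25],[0.8,-0.9,47,0,0.15],[0.8,-0.9,47,0,0.0]], "newtons": 40}}

```text
time_s: 33.25
position: [0.613, -0.29, 0.2143]
ee_rot: [0.006, 0.63, 0.777, 0.006]
contact_force: [1.2, 0.6, 1.1]
grip_width: 0.0081
```

>>> {"api": "jog_arm", "payload": {"plan": [[0,0,0,0,0],[0,0,0,0,0],[0,0,0,0,0],[0,0,0,0,0],[0,0,0,0,0],[0,0,0,0,0],[0,0,0,0,0],[0,0,0,0,0]], "newtons": 60}}

```text
time_s: 34.25
position: [0.6131, -0.2901, 0.2143]
ee_rot: [0.006, 0.63, 0.777, 0.006]
contact_force: [0.3, -0.3, 1.8]
grip_width: 0.0075
```

```bash
python3 -c "
from h import *
im,d,c=shot('wrist','w23')
goal(.6127,-.2898,.228,102)
im2,_,_=shot('scene','s23'); cv2.imwrite('pics/s23c.png',cv2.resize(im2[150:300,170:320],None,fx=4,fy=4,interpolation=2))
"
```

```text
t=34.30 pos [ 0.6131 -0.2901  0.2143] yaw 101.96 j6 -0.84 F [-0.8 -0.1  0.8] w 0.0072
  move [  0.3  -0.1 -13.7] roll -0.0  lin 14
   tilt deg x 1.03 y 0.12
```

View pics/w23.png

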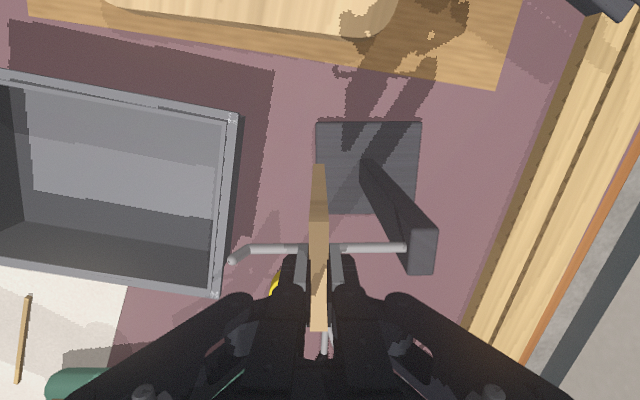

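View pics/s23c.png

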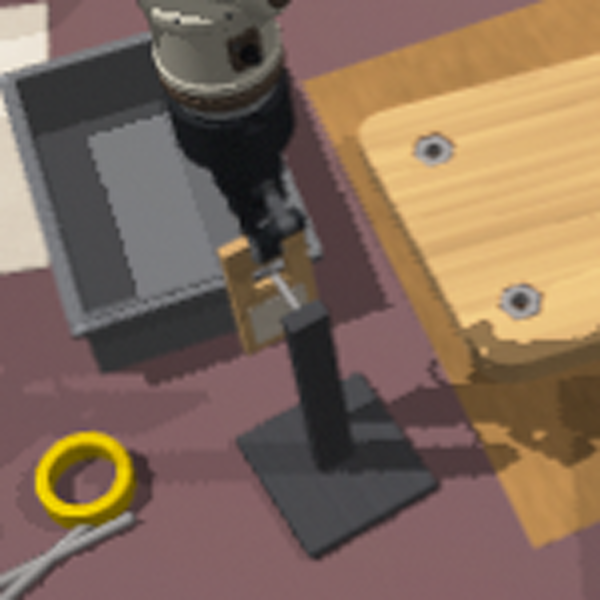

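>>> {"api": "jog_arm", "payload": {"plan": [[0,0,-3,0,0],[0,0,-6,0,0],[0,0,-9,0,0],[0,0,-12,0,0],[0,0,-15,0,0],[0,0,-16,0,0],[0,0,-16,0,0],[0,0,-16,0,0]]}}

```text
time_s: 35.35
position: [0.6127, -0.2901, 0.2301]
ee_rot: [0.006, 0.63, 0.777, 0.006]
contact_force: [0.1, 0.4, -1.2]
grip_width: 0.0075
```

```bash
python3 -c "
from h import *
im,d,c=shot('wrist','w24')
a=np.radians(12)
p=np.array([.6131,-.2901]); q=p-.075*np.array([np.cos(a),np.sin(a)])
goal(q[0],q[1],.230,102)
P=cloud(c,d); L=load('w23'); P0=cloud(L[2],L[1])
for Q,zz in((P0,.233),(P,.249)):
    s=(Q[...,:2]-p)@np.array([-np.sin(a),np.cos(a)]); t=(Q[...,:2]-p)@np.array([np.cos(a),np.sin(a)])
    m=(abs(t)<.0035)&(abs(s)<.032)&(abs(Q[...,2]-zz)<.02)
    h,e=np.histogram(Q[m][:,2],bins=np.arange(zz-.02,zz+.02,.002)); print(h,e[0]); mm=m&(abs(Q[...,2]-e[h.argmax()]-.001)<.003); print(np.median(Q[mm],0),np.percentile(s[mm],[1,99]))
im2,_,_=shot('scene','s24'); cv2.imwrite('pics/s24c.png',cv2.resize(im2[150:300,170:320],None,fx=4,fy=4,interpolation=2))
"
```

```text
t=35.40 pos [ 0.6127 -0.2901  0.2302] yaw 101.96 j6 -0.84 F [-0.3  0.9 -0.1] w 0.0076
  move [ -0.1 -74.6  -1.2] roll -0.0  lin 75
   tilt deg x 1.02 y 0.13
[  20   20   17   21   23   26   21   24   28 1017  507    5   10   14
   20   19   23    7   31] 0.21300000000000002
[ 0.6119767  -0.28541874  0.23275672] [-0.02892112  0.03018549]
[  20   19   22   22   24   17   29   24   30 1094  322    5    9   19
   22   22   22   15   56  128] 0.229
[ 0.61184702 -0.28530933  0.24856173] [-0.02879464  0.03024547]
```

View pics/s24c.png

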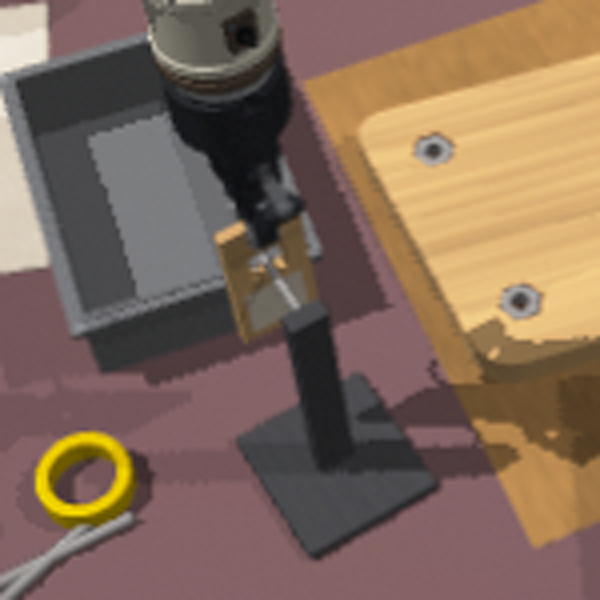

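View pics/w24.png

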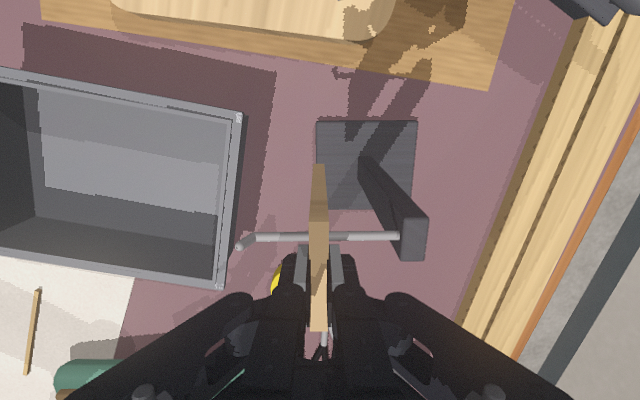

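>>> {"api": "jog_arm", "payload": {"plan": [[0,-6,0,0,0],[0,-16,-0.2,0,0],[0,-27,-0.4,0,0],[0,-38,-0.6,0,0],[0,-50,-0.8,0,0],[0,-62,-1,0,0],[0,-72,-1.1,0,0],[0,-75,-1.2,0,0]]}}

```text
time_s: 36.45
position: [0.5387, -0.3058, 0.2301]
ee_rot: [0.006, 0.63, 0.777, 0.006]
contact_force: [0.6, 0.7, 0.6]
grip_width: 0.0073
```

```bash
python3 -c "
from h import *
im,d,c=shot('wrist','w25')
goal(.44,-.335,.25,102)
im2,_,_=shot('scene','s25'); cv2.imwrite('pics/s25c.png',cv2.resize(im2[150:300,170:320],None,fx=4,fy=4,interpolation=2))
"
```

```text
t=36.50 pos [ 0.5388 -0.3059  0.2301] yaw 101.93 j6 -0.93 F [ 0.3 -0.5 -0.7] w 0.0073
  move [  -8.1 -102.3  -21.7] roll -0.1  lin 105
   tilt deg x 1.02 y 0.12
```

View pics/s25c.png

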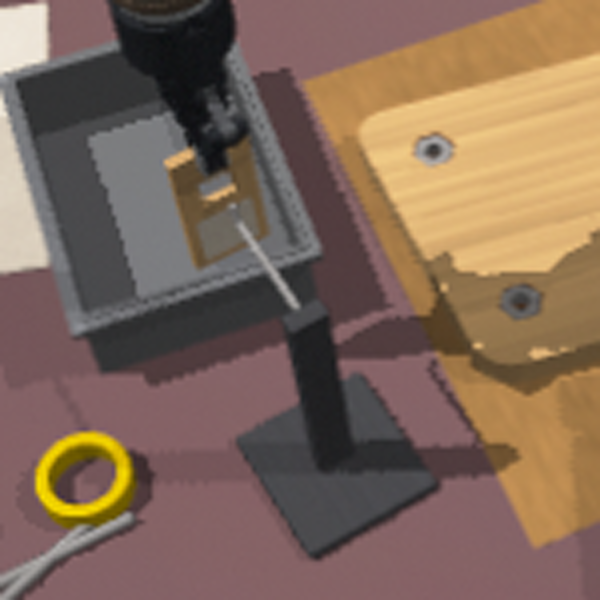

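View pics/w25.png

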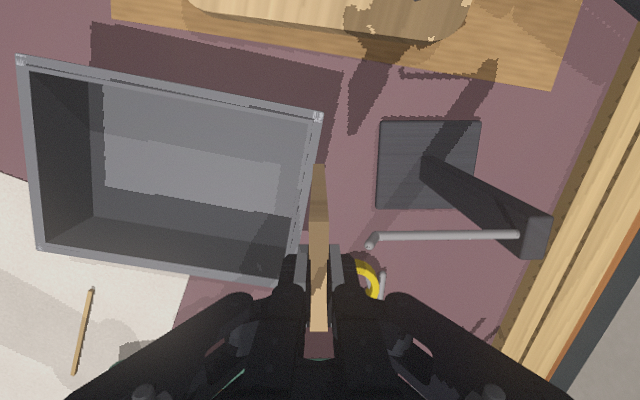

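```bash
python3 -c "
from h import *
im,d,c=load('w25'); P=cloud(c,d); z=P[...,2]
m=(z>.074)&(z<.086); m[:, 345:]=0; m[300:]=0; q=P[m]; q=q[(q[:,0]>.2)&(q[:,0]<.56)&(q[:,1]<-.2)&(q[:,1]>-.46)]
print(cv2.minAreaRect((q[:,:2]*1000).astype(np.float32)))
goal(.475,-.335,.23,97)
goal(.475,-.335,.112,97)
"
```

```text
((394.05401611328125, -339.901611328125), (279.6314697265625, 199.5447540283203), 0.9285427331924438)
t=36.55 pos [ 0.5391 -0.3057  0.2301] yaw 101.94 j6 -0.93 F [ 1.   0.2 -0.9] w 0.0076
  move [-15.4 -68.8  -1.1] roll 4.9  lin 71
   tilt deg x 1.03 y 0.13
t=36.55 pos [ 0.5391 -0.3057  0.2301] yaw 101.94 j6 -0.93 F [ 1.   0.2 -0.9] w 0.0076
  move [-15.2 -70.9 116.9] roll 4.9  lin 138
   tilt deg x 1.03 y 0.13
```

>>> {"api": "jog_arm", "payload": {"plan": [[-5,-20,0,0,0],[-10,-50,0,3,0],[-15,-68,0,4.9,0],[-15,-70,20,4.9,0],[-15,-70,55,4.9,0],[-15,-71,90,4.9,0],[-15,-71,112,4.9,0],[-15,-71,117,4.9,0]]}}

```text
time_s: 37.55
position: [0.4738, -0.3342, 0.1102]
ee_rot: [0.004, 0.662, 0.749, 0.007]
contact_force: [-0.5, -0.2, 0.2]
grip_width: 0.0077
```

```bash
python3 -c "
from h import *
im,d,c=shot('wrist','w26')
goal(.475,-.335,.11,97)
im2,_,_=shot('scene','s26'); cv2.imwrite('pics/s26c.png',cv2.resize(im2[120:270,150:300],None,fx=4,fy=4,interpolation=2))
"
```

```text
t=37.60 pos [ 0.4742 -0.3346  0.1108] yaw 97.02 j6 -0.96 F [ 0.1 -0.6 -0.6] w 0.0075
  move [-0.5  0.8  0.8] roll 0.0  lin 1
   tilt deg x 0.95 y 0.21
```

View pics/s26c.png

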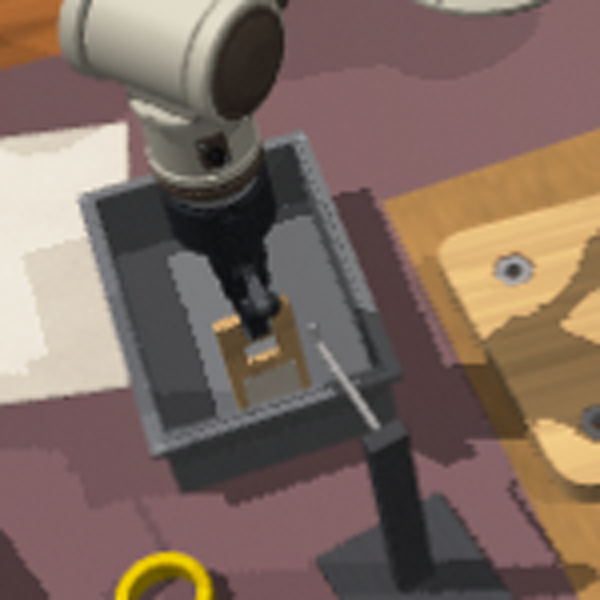

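>>> {"api": "jog_arm", "payload": {"plan": [[0,0,4,0,0],[0,0,4,0,0],[0,0,4,0,0.5],[0,0,4,0,0.5],[0,-15,0,0,0.5],[0,-32,-10,0,0.5],[0,-32,-30,0,0.5],[0,-32,-60,0,0.5]]}}

```text
time_s: 38.65
position: [0.4403, -0.3387, 0.1713]
ee_rot: [0.005, 0.663, 0.749, 0.007]
contact_force: [0.4, -0.3, 0.1]
grip_width: 0.0429
```

>>> {"api": "jog_arm", "payload": {"plan": [[0,0,-40,0,0.5],[-10,0,-80,0,0.5],[-40,0,-100,0,0.5],[-60,0,-100,0,0.5],[-60,0,-100,0,0.5],[-60,0,-100,0,0.5],[-60,0,-100,0,0.5],[-60,0,-100,0,0.5]]}}

```text
time_s: 39.65
position: [0.446, -0.3981, 0.2711]
ee_rot: [0.005, 0.662, 0.749, 0.007]
contact_force: [-0.7, 0.6, -0.8]
grip_width: 0.043
```

```bash
python3 -c "
from h import *
im,d,c=shot('wrist','w27')
goal(.475,-.335,.11,97)
"
```

```text
t=39.70 pos [ 0.446  -0.3982  0.2711] yaw 97.01 j6 -1.06 F [0.1 0.2 0.2] w 0.0426
  move [ 58.8  33.9 161.8] roll 0.0  lin 175
   tilt deg x 0.92 y 0.24
```

View pics/w27.png

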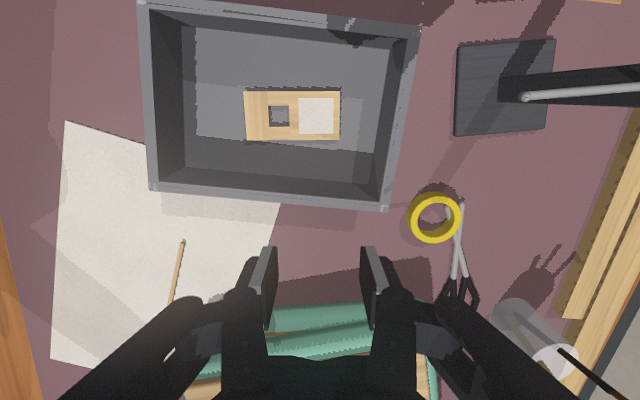

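```bash
python3 -c "
from h import *
goal(.50,.06,.20,85)
"
```

```text
t=39.70 pos [ 0.446  -0.3982  0.2711] yaw 97.01 j6 -1.06 F [0.1 0.2 0.2] w 0.0426
  move [448.  108.4  73.9] roll 12.0  lin 467
   tilt deg x 0.92 y 0.24
```

>>> {"api": "jog_arm", "payload": {"plan": [[40,9,0,0,0.5],[95,22,0,0,0.5],[150,36,0,5,0.5],[210,50,10,12,0.5],[270,65,25,12,0.5],[330,80,40,12,0.5],[385,94,60,12,0.5],[420,102,70,12,0.5]]}}

```text
time_s: 40.7
position: [0.4962, 0.0343, 0.2027]
ee_rot: [0.003, 0.736, 0.677, 0.007]
contact_force: [-0.1, -0.0, 0.5]
grip_width: 0.0427
```

```bash
python3 -c "
from h import *
goal(.5186,.30,.13,81.2)
"
```

```text
t=40.70 pos [0.4962 0.0343 0.2027] yaw 85.15 j6 -0.10 F [-0.1 -0.   0.5] w 0.0427
  move [266.2  -1.3  74.2] roll 4.0  lin 276
   tilt deg x 0.85 y 0.27
```

>>> {"api": "jog_arm", "payload": {"plan": [[50,0,0,0,0.5],[105,-0.5,10,2,0.5],[160,-1,30,4,0.5],[215,-1,55,4,0.5],[255,-1,72,4,0.5],[266,-1,74,4,0.5],[266,-1,74,4,0.5],[266,-1,74,4,0.5]]}}

```text
time_s: 41.7
position: [0.5195, 0.2987, 0.1312]
ee_rot: [0.004, 0.76, 0.65, 0.008]
contact_force: [-0.6, -0.2, 0.2]
grip_width: 0.0433
```

```bash
python3 -c "
from h import *
shot('wrist','w28')
F=zfit('w28',[(.3872,.3597),(.5186,.365),(.5866,.3626)],show='f28')
for f in F: print(np.round(f,4))
f=F[1]
goal(f[0],f[1],.0075,90+f[2])
"
```

```text
[ 0.3883  0.3596 28.0505 -0.8043]
[ 0.5188  0.3647 -9.2189 -0.9491]
[ 0.5928  0.3539  7.1111 -0.    ]
t=41.75 pos [0.5195 0.2986 0.1312] yaw 81.07 j6 0.48 F [-0.3  0.5 -0. ] w 0.0429
  move [ 64.2 -12.9 124. ] roll 0.3  lin 140
   tilt deg x 0.93 y 0.28
```

View pics/w28.png

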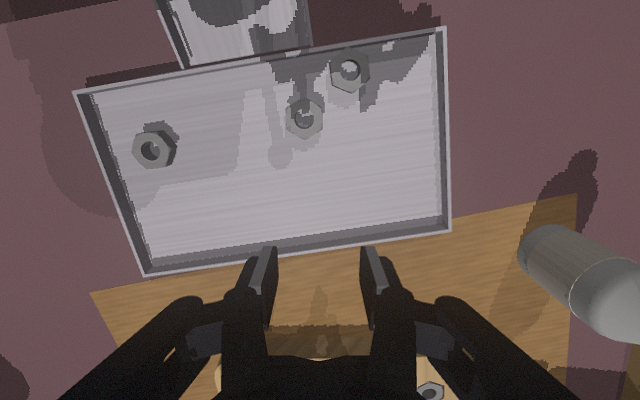

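```bash
python3 -c "
from h import *
im,d,c=load('w28')
p=onz(c,[(349,70)],.018)[0]; print(p)
F=zfit('w28',[(p[0],p[1])],show='f28')
for f in F: print(np.round(f,4))
P=cloud(c,d);z=P[...,2]
# +y wall inner edge near
m=(abs(P[...,0]-p[0])<.03)&(abs(z-.018)<.003)&(P[...,1]>.40); print(np.percentile(P[m][:,1],[2,98]))
m=(z>.03)&(z<.15)&(P[...,1]>.38)&(P[...,1]<.50)&(abs(P[...,0]-.5)<.15); print('chute',np.percentile(P[m],[1,50,99],0).round(3))
"
```

```text
[0.55962269 0.3955248  0.018     ]
[ 0.5602  0.3955 -0.2522 -0.8765]
[0.40049352 0.41571588]
chute [[0.443 0.416 0.03 ]
 [0.479 0.434 0.039]
 [0.533 0.452 0.059]]
```

View pics/f28.png

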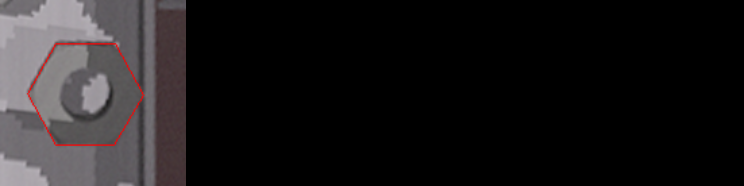

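>>> {"api": "jog_arm", "payload": {"plan": [[25,-5,10,0,0.46],[55,-11,45,0.3,0.46],[64.2,-13,90,0.3,0.46],[64.2,-13,124,0.3,0.46],[64.2,-13,124,0.3,0.46],[64.2,-13,124,0.3,0.1],[64.2,-13,124,0.3,0.1],[64.2,-13,124,0.3,0.1]], "newtons": 60}}

```text
time_s: 42.75
position: [0.5194, 0.3648, 0.0089]
ee_rot: [0.004, 0.762, 0.648, 0.009]
contact_force: [-0.4, -0.0, -0.5]
grip_width: 0.0275
```

```bash
python3 -c "
from h import *
goal(.43,-.03,.15,88)
"
```

```text
t=42.75 pos [0.5194 0.3648 0.0089] yaw 80.76 j6 0.59 F [-0.4 -0.  -0.5] w 0.0275
  move [-402.9  -22.4 -144.9] roll -7.2  lin 429
   tilt deg x 1.03 y 0.32
```

>>> {"api": "jog_arm", "payload": {"plan": [[0,0,-50,0,0.1],[-30,-2,-100,0,0.1],[-85,-5,-130,0,0.1],[-140,-8,-145,-4,0.1],[-200,-11,-145,-7,0.1],[-260,-14,-145,-7,0.1],[-320,-18,-145,-7,0.1],[-370,-21,-145,-7,0.1]]}}

```text
time_s: 43.75
position: [0.4361, 0.0003, 0.151]
ee_rot: [0.005, 0.721, 0.693, 0.009]
contact_force: [0.6, -0.3, -1.1]
grip_width: 0.028
```

```bash
python3 -c "
from h import *
goal(.32,-.345,.14,88)
"
```

```text
t=43.75 pos [4.361e-01 3.000e-04 1.510e-01] yaw 87.73 j6 -0.25 F [ 0.6 -0.3 -1.1] w 0.0280
  move [-349.7 -102.5    7. ] roll -0.3  lin 364
   tilt deg x 1.12 y 0.28
```

>>> {"api": "jog_arm", "payload": {"plan": [[-40,-11,0,0,0.1],[-95,-27,0,0,0.1],[-150,-42,0,0,0.1],[-210,-60,0,0,0.1],[-270,-78,0,0,0.1],[-330,-95,3,0,0.1],[-375,-104,7,0,0.1],[-385,-106,7,0,0.1]]}}

```text
time_s: 44.75
position: [0.3141, -0.3825, 0.1401]
ee_rot: [0.005, 0.722, 0.692, 0.009]
contact_force: [0.7, 1.0, -0.6]
grip_width: 0.0279
```

```bash
python3 -c "
from h import *
goal(.315,-.385,.035,88)
im,d,c=shot('wrist','w29')
"
```

```text
t=44.75 pos [ 0.3141 -0.3825  0.1401] yaw 87.55 j6 -1.11 F [ 0.7  1.  -0.6] w 0.0279
  move [ -3.   -1.1 105.1] roll -0.5  lin 105
   tilt deg x 1.13 y 0.23
```

View pics/w29.png

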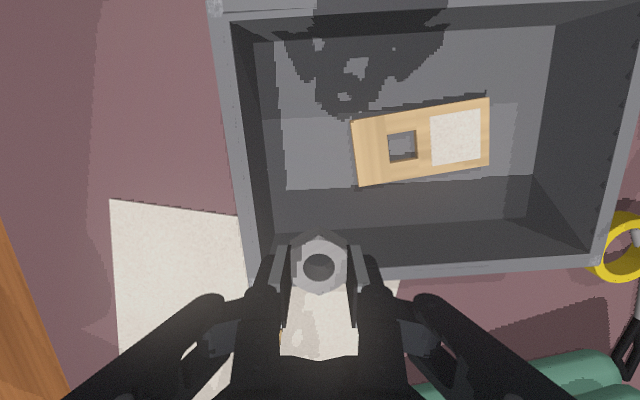

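>>> {"api": "jog_arm", "payload": {"plan": [[5,9,30,0,0.1],[8,10,70,0,0.1],[8,10,90,0,0.1],[8,10,95,0,0.1],[8,10,95,0,0.42],[8,10,95,0,0.42],[8,10,50,0,0.42],[8,10,0,0,0.42]]}}

```text
time_s: 45.8
position: [0.3246, -0.3743, 0.142]
ee_rot: [0.005, 0.722, 0.692, 0.009]
contact_force: [0.4, -0.6, 0.4]
grip_width: 0.0358
```

```bash
python3 -c "
from h import *
goal(.44,0.05,.20,90)
"
```

```text
t=45.80 pos [ 0.3246 -0.3743  0.142 ] yaw 87.59 j6 -1.08 F [ 0.4 -0.6  0.4] w 0.0358
  move [429.1  98.6 -54. ] roll -2.4  lin 444
   tilt deg x 1.13 y 0.23
```

Next, the knocked bush at (.560,.396). Return to the tray.

>>> {"api": "jog_arm", "payload": {"plan": [[0,0,-20,0,0.46],[50,12,-50,0,0.46],[110,26,-54,0,0.46],[170,40,-54,-2,0.46],[230,54,-54,-2.4,0.46],[290,67,-54,-2.4,0.46],[350,80,-54,-2.4,0.46],[400,93,-54,-2.4,0.46]]}}

```text
time_s: 46.8
position: [0.4339, 0.0233, 0.2012]
ee_rot: [0.007, 0.707, 0.707, 0.009]
contact_force: [-0.4, -0.1, -0.4]
grip_width: 0.0393
```

```bash
python3 -c "
from h import *
goal(.560,.34,.12,90)
"
```

```text
t=46.80 pos [0.4339 0.0233 0.2012] yaw 90.03 j6 -0.23 F [-0.4 -0.1 -0.4] w 0.0393
  move [316.4 124.4  85.2] roll 0.0  lin 350
   tilt deg x 1.31 y 0.20
```

>>> {"api": "jog_arm", "payload": {"plan": [[40,16,0,0,0.46],[95,38,10,0,0.46],[150,60,25,0,0.46],[205,82,45,0,0.46],[260,103,65,0,0.46],[305,120,82,0,0.46],[316,124,85,0,0.46],[316,124,85,0,0.46]]}}

```text
time_s: 47.8
position: [0.5599, 0.3397, 0.1208]
ee_rot: [0.007, 0.707, 0.708, 0.009]
contact_force: [-0.5, -0.5, 0.3]
grip_width: 0.0392
```

```bash
python3 -c "
from h import *
im,d,c=shot('wrist','w30')
F=zfit('w30',[(.5602,.3955),(.3872,.3597)],show='f30')
for f in F: print(np.round(f,4))
f=F[0]
goal(f[0],f[1],.008,90+f[2])
"
```

```text
[ 0.5604  0.3954 -0.5902 -0.8911]
[ 0.3882  0.3597 26.8266 -0.7873]
t=47.85 pos [0.56   0.339  0.1212] yaw 90.03 j6 0.36 F [-0.3 -0.5  0.7] w 0.0390
  move [ 56.   -2.2 113.4] roll 0.6  lin 126
   tilt deg x 1.37 y 0.19
```

View pics/w30.png

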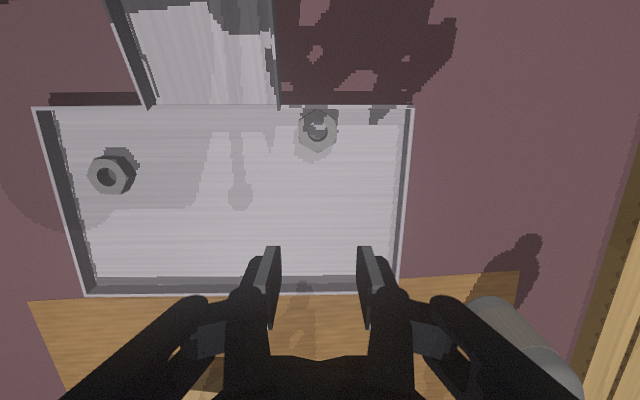

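>>> {"api": "jog_arm", "payload": {"plan": [[25,-1,10,0,0.46],[50,-2,40,0.5,0.46],[53.5,-2.2,80,0.5,0.46],[53.5,-2.2,108,0.5,0.46],[53.5,-2.2,113,0.5,0.46],[53.5,-2.2,113,0.5,0.1],[53.5,-2.2,113,0.5,0.1],[53.5,-2.2,113,0.5,0.1]]}}

```text
time_s: 48.85
position: [0.5612, 0.392, 0.0097]
ee_rot: [0.008, 0.71, 0.704, 0.01]
contact_force: [-1.5, -6.1, 1.3]
grip_width: 0.0282
```

```bash
python3 -c "
from h import *
goal(.44,0.0,.15,88)
"
```

```text
t=48.85 pos [0.5612 0.392  0.0097] yaw 89.52 j6 0.45 F [-1.5 -6.1  1.3] w 0.0282
  move [-392.7 -114.4 -144.1] roll 1.5  lin 434
   tilt deg x 1.44 y 0.12
```

>>> {"api": "jog_arm", "payload": {"plan": [[-4,0,-30,0,0.1],[-20,-3,-85,0,0.1],[-75,-22,-130,0,0.1],[-130,-38,-144,1.5,0.1],[-185,-54,-144,1.5,0.1],[-240,-70,-144,1.5,0.1],[-300,-87,-144,1.5,0.1],[-350,-102,-144,1.5,0.1]]}}

```text
time_s: 49.85
position: [0.4531, 0.0409, 0.1519]
ee_rot: [0.01, 0.719, 0.695, 0.011]
contact_force: [-0.1, 0.0, -0.8]
grip_width: 0.0279
```

```bash
python3 -c "
from h import *
goal(.322,-.335,.14,88)
"
```

```text
t=49.85 pos [0.4531 0.0409 0.1519] yaw 88.00 j6 -0.15 F [-0.1  0.  -0.8] w 0.0279
  move [-380.3 -118.2    7.3] roll 0.0  lin 398
   tilt deg x 1.70 y 0.11
```

>>> {"api": "jog_arm", "payload": {"plan": [[-40,-13,0,0,0.1],[-95,-30,0,0,0.1],[-150,-48,0,0,0.1],[-205,-66,0,0,0.1],[-260,-84,2,0,0.1],[-315,-104,5,0,0.1],[-342,-116,7,0,0.1],[-345,-117,7,0,0.1]]}}

```text
time_s: 50.85
position: [0.3243, -0.3018, 0.1417]
ee_rot: [0.011, 0.72, 0.693, 0.011]
contact_force: [0.6, 1.0, -0.8]
grip_width: 0.028
```

```bash
python3 -c "
from h import *
goal(.322,-.298,.05,88)
im,d,c=shot('wrist','w31')
"
```

```text
t=50.85 pos [ 0.3243 -0.3018  0.1417] yaw 87.81 j6 -1.02 F [ 0.6  1.  -0.8] w 0.0280
  move [ 3.6 -5.4 91.6] roll -0.2  lin 92
   tilt deg x 1.82 y -0.03
```

View pics/w31.png

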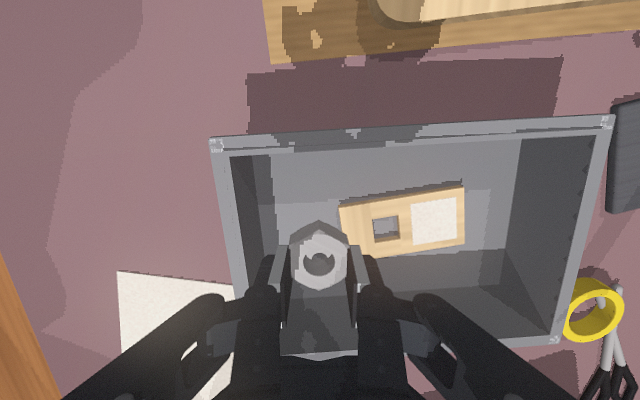

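>>> {"api": "jog_arm", "payload": {"plan": [[4,-4,30,0,0.1],[4,-5,70,0,0.1],[4,-5,85,0,0.1],[4,-5,90,0,0.1],[4,-5,90,0,0.42],[4,-5,90,0,0.42],[4,-5,50,0,0.42],[4,-5,0,0,0.42]]}}

```text
time_s: 51.9
position: [0.3195, -0.2963, 0.1425]
ee_rot: [0.01, 0.72, 0.694, 0.012]
contact_force: [-0.2, -0.8, -0.2]
grip_width: 0.036
```

```bash
python3 -c "
from h import *
im,d,c=shot('side','sd32')
cv2.imwrite('pics/sd32c.png',cv2.resize(im[130:230,340:480],None,fx=5,fy=5,interpolation=2))
goal(.40,.06,.20,110)
"
```

```text
t=51.95 pos [ 0.3221 -0.3005  0.1502] yaw 87.90 j6 -1.02 F [ 3.1 -3.7  4.8] w 0.0358
  move [362.6  66.7 -50.5] roll -22.1  lin 372
   tilt deg x 2.15 y -0.59
```

View pics/sd32c.png

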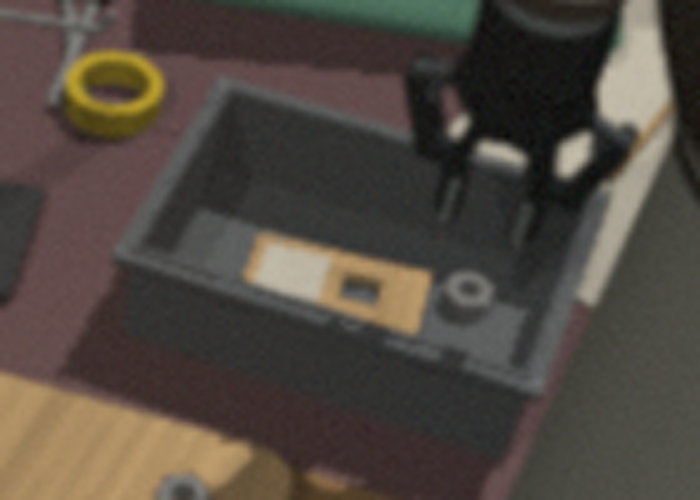

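>>> {"api": "jog_arm", "payload": {"plan": [[0,0,0,0,0.42],[0,0,0,0,0.42],[-20,0,-40,0,0.42],[-50,0,-80,0,0.42],[-60,0,-90,0,0.42],[-60,0,-90,0,0.42],[-60,0,-90,0,0.42],[-60,0,-90,0,0.42]]}}

```text
time_s: 52.95
position: [0.3162, -0.3581, 0.2389]
ee_rot: [0.015, 0.72, 0.694, 0.011]
contact_force: [0.0, 0.1, -1.9]
grip_width: 0.0355
```

```bash
python3 -c "
from h import *
im,d,c=shot('wrist','w33')
goal(.40,.06,.20,110)
"
```

```text
t=53.00 pos [ 0.3163 -0.3584  0.2393] yaw 87.93 j6 -1.09 F [0.9 0.5 0.5] w 0.0358
  move [421.4  67.2  39. ] roll -22.1  lin 428
   tilt deg x 2.10 y -0.46
```

View pics/w33.png

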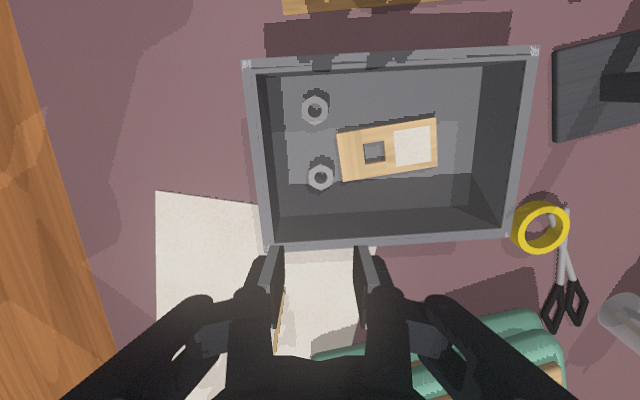

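>>> {"api": "jog_arm", "payload": {"plan": [[40,6,0,0,0.46],[95,15,0,-5,0.46],[150,24,5,-12,0.46],[210,33,10,-20,0.46],[270,43,20,-22,0.46],[330,53,30,-22,0.46],[380,61,39,-22,0.46],[395,64,39,-22,0.46]]}}

```text
time_s: 54.0
position: [0.3948, 0.0368, 0.1987]
ee_rot: [0.016, 0.572, 0.82, 0.007]
contact_force: [0.0, -0.6, 0.8]
grip_width: 0.0393
```

```bash
python3 -c "
from h import *
goal(.400,.305,.12,117)
"
```

```text
t=54.00 pos [0.3948 0.0368 0.1987] yaw 110.19 j6 -0.57 F [ 0.  -0.6  0.8] w 0.0393
  move [251.3  95.2  77. ] roll -6.8  lin 280
   tilt deg x 1.97 y -0.39
```

>>> {"api": "jog_arm", "payload": {"plan": [[40,15,0,0,0.46],[95,36,10,-3,0.46],[150,57,25,-6.8,0.46],[205,78,50,-6.8,0.46],[245,92,72,-6.8,0.46],[251,95,77,-6.8,0.46],[251,95,77,-6.8,0.46],[251,95,77,-6.8,0.46]]}}

```text
time_s: 55.0
position: [0.4006, 0.3038, 0.1209]
ee_rot: [0.017, 0.523, 0.852, 0.006]
contact_force: [-0.6, -0.1, 0.3]
grip_width: 0.0394
```

```bash
python3 -c "
from h import *
im,d,c=shot('wrist','w34')
F=zfit('w34',[(.3872,.3597)],show='f34')
for f in F: print(np.round(f,4))
f=F[0]
goal(f[0],f[1],.008,90+f[2])
"
```

```text
[ 0.3871  0.3596 27.7098 -0.9463]
t=55.05 pos [0.4007 0.3038 0.121 ] yaw 116.90 j6 -0.04 F [ 0.  -0.6  0.4] w 0.0393
  move [ 58.4   9.9 112. ] roll -0.8  lin 127
   tilt deg x 2.06 y -0.37
```

View pics/w34.png

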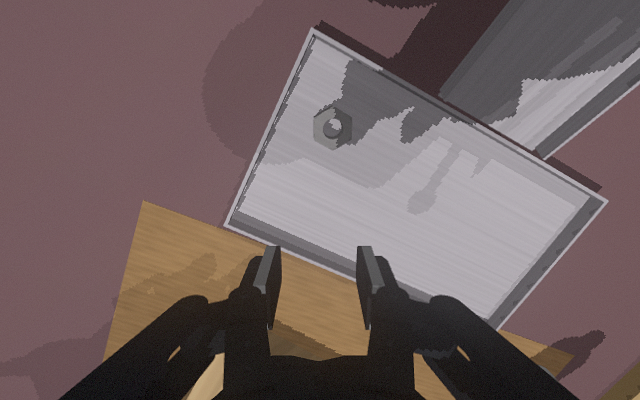

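>>> {"api": "jog_arm", "payload": {"plan": [[25,4,10,0,0.46],[52,9,40,-0.8,0.46],[58.4,9.9,80,-0.8,0.46],[58.4,9.9,107,-0.8,0.46],[58.4,9.9,111,-0.8,0.46],[58.4,9.9,111,-0.8,0.1],[58.4,9.9,111,-0.8,0.1],[58.4,9.9,111,-0.8,0.1]]}}

```text
time_s: 56.05
position: [0.3879, 0.36, 0.0102]
ee_rot: [0.018, 0.517, 0.856, 0.007]
contact_force: [0.0, 0.6, -1.7]
grip_width: 0.0278
```

```bash
python3 -c "
from h import *
goal(.42,0.0,.16,95)
"
```

```text
t=56.05 pos [0.3879 0.36   0.0102] yaw 117.68 j6 0.07 F [ 0.   0.6 -1.7] w 0.0278
  move [-337.  -134.4 -146.5] roll 22.7  lin 391
   tilt deg x 2.16 y -0.31
```

>>> {"api": "jog_arm", "payload": {"plan": [[0,0,-50,0,0.1],[-20,-8,-100,0,0.1],[-70,-28,-135,7,0.1],[-120,-48,-147,14,0.1],[-175,-70,-147,22,0.1],[-230,-92,-147,22.7,0.1],[-280,-112,-147,22.7,0.1],[-310,-124,-147,22.7,0.1]]}}

```text
time_s: 57.05
position: [0.4169, 0.0264, 0.161]
ee_rot: [0.017, 0.676, 0.736, 0.011]
contact_force: [-0.7, 0.1, -1.3]
grip_width: 0.0279
```

```bash
python3 -c "
from h import *
goal(.44,-.31,.15,92)
"
```

```text
t=57.05 pos [0.4169 0.0264 0.161 ] yaw 94.87 j6 -0.32 F [-0.7  0.1 -1.3] w 0.0279
  move [-337.1   -6.1   13.9] roll 2.9  lin 337
   tilt deg x 2.26 y -0.35
```

```bash
python3 -c "
from h import *
goal(.41,-.39,.15,92)
"
```

```text
t=57.05 pos [0.4169 0.0264 0.161 ] yaw 94.87 j6 -0.32 F [-0.7  0.1 -1.3] w 0.0279
  move [-414.2  -42.8   13.2] roll 2.9  lin 417
   tilt deg x 2.26 y -0.35
```

>>> {"api": "jog_arm", "payload": {"plan": [[-40,-4,0,0,0.1],[-95,-10,0,2.9,0.1],[-155,-16,0,2.9,0.1],[-215,-22,0,2.9,0.1],[-275,-28,2,2.9,0.1],[-335,-35,6,2.9,0.1],[-390,-40,10,2.9,0.1],[-414,-43,13,2.9,0.1]]}}

```text
time_s: 58.05
position: [0.4092, -0.3929, 0.1507]
ee_rot: [0.017, 0.696, 0.718, 0.011]
contact_force: [0.3, -0.1, -1.2]
grip_width: 0.0279
```

```bash
python3 -c "
from h import *
im,d,c=shot('wrist','w35')
goal(.41,-.388,.05,92)
"
```

```text
t=58.10 pos [ 0.4089 -0.3945  0.1504] yaw 91.79 j6 -1.04 F [-3.9 -0.4 -0.4] w 0.0281
  move [  7.5  -2.6 100.3] roll -0.2  lin 101
   tilt deg x 2.29 y -0.53
```

View pics/w35.png

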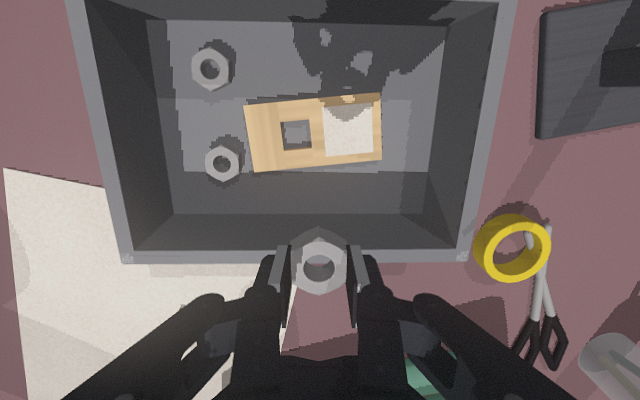

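>>> {"api": "jog_arm", "payload": {"plan": [[7,-2.5,10,0,0.1],[9,-2.5,50,0,0.1],[9,-2.5,90,0,0.1],[9,-2.5,95,0,0.1],[9,-2.5,95,0,0.42],[9,-2.5,95,0,0.42],[9,-2.5,70,0,0.42],[9,-2.5,20,0,0.42]]}}

```text
time_s: 59.1
position: [0.4063, -0.385, 0.1307]
ee_rot: [0.016, 0.696, 0.718, 0.011]
contact_force: [1.4, -0.7, -0.2]
grip_width: 0.0356
```

>>> {"api": "jog_arm", "payload": {"plan": [[0,0,-30,0,0.42],[0,0,-70,0,0.42],[-30,0,-110,0,0.42],[-50,0,-130,0,0.42],[-50,0,-130,0,0.42],[-50,0,-130,0,0.42],[-50,0,-130,0,0.42],[-50,0,-130,0,0.42]]}}

```text
time_s: 60.1
position: [0.4028, -0.4331, 0.2601]
ee_rot: [0.016, 0.696, 0.718, 0.011]
contact_force: [0.2, 0.2, -0.9]
grip_width: 0.0362
```

```bash
python3 -c "
from h import *
im,d,c=shot('wrist','w36')
goal(.33,-.15,.30,92)
"
```

```text
t=60.15 pos [ 0.4028 -0.4333  0.2603] yaw 91.82 j6 -1.08 F [ 0.3 -0.1  0.8] w 0.0356
  move [285.1 -62.1 -44.1] roll -0.2  lin 295
   tilt deg x 2.18 y -0.35
```

View pics/w36.png

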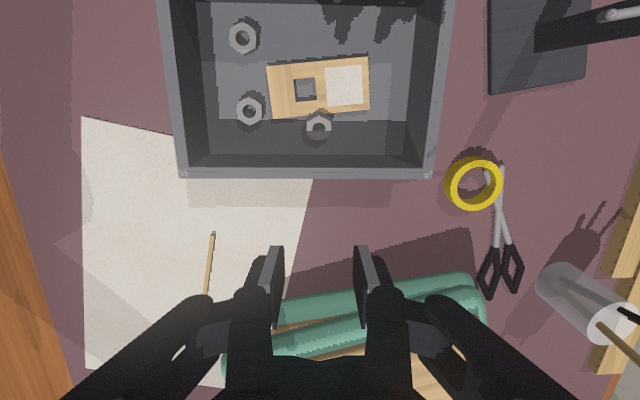

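```bash
python3 -c "
from h import *
im,d,c=shot('scene','s36'); cv2.imwrite('pics/s36c.png',cv2.resize(im[120:260,160:460],None,fx=2.6,fy=2.6,interpolation=2))
P=cloud(c,d)
for u,v in [(278,187),(334,172),(347,212),(300,225)]:
    q=P[v-6:v+7,u-7:u+8,2]; print(np.percentile(q,[5,25,50,75]).round(4))
"
```

```text
[0.0224 0.0267 0.0288 0.0304]
[0.0208 0.0264 0.0288 0.0305]
[0.0203 0.0263 0.0286 0.0304]
[0.02   0.0264 0.0287 0.0305]
```

View pics/s36c.png

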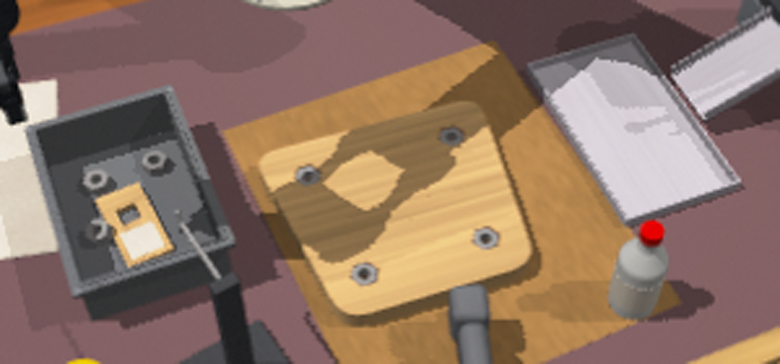

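The picture shows four bushes in the pockets, an empty tray, and three bushes plus the tag in the tote. The robot is clear, so I am handing in.

```bash
python3 -c "
from plant import ctrl
print(ctrl.finish_job(), ctrl.state()['time_s'])"
```

```text
the job is handed in; nothing more can be done
the job is handed in; nothing more can be done
```

I handed the job in at about 60 s of the 208 s allowed; no verdict is reported.

- **Bushes:** There were seven. Four are in the seat pockets and the other three are in the tote. One spare was knocked about 4 cm across the tray before I reached it, so I located it again before picking it up.
- **Tag:** I lifted it 16 mm, slid it off over the peg's tip and laid it flat in the tote. The wrist force stayed near zero throughout.

**Last checks:**
- **Pockets:** The wrist camera read each bush's top at 29.8–29.9 mm after release, against the seat face at 30 mm. The final scene picture shows all four still in place. Its coarser depth reads about 1 mm lower at all four pockets, which is still within the 2.5 mm limit.
- **Tray and tote:** The final pictures show the tray empty, and the three spares and the tag inside the tote.
- **Left alone:** The staple gun, glue bottle and tape roll look undisturbed in the pictures. I did not measure their positions.
- **Camera disagreement:** The scene camera placed objects about 4–8 mm off the wrist camera in x, so I used the wrist camera for every pick and placement.
- **Tool tilt:** It crept up to about 2° over the run. It was about 1.2° or less for the pocket placements.

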